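# Putting cleaned palm-leaf bundles into the drying press

### The job

Put the two or three cleaned palm-leaf bundles away to dry: hang both blue tent covers astride the rail (a cover may stand over a bundle or over nothing) and lay every bundle flat and centred in a lane of the wooden press, grip up. After that lock both steel bars across the press, one on each stud: tilt the bar so that its oblong eye slips past the stud's wide head, then level it down with its other end between the cheeks of the fork, so that it cannot lift off. Leave the sprayer, the tumbler and the brush alone and let go of everything.

Things in the scene. Friction and masses are not known exactly. Their poses are not given: they have to be found in the camera images.
- press: Fixed wooden press, board 262 x 196 x 15 mm flat on the table; origin at the centre of its underside, z up. Bed 15 mm above the table. Three lanes run along its y axis, centred at x = -50, 0, +50 mm, each 46 mm wide between wooden strips (4 mm thick, 80 mm long, 10 mm above the bed). Two brass studs at x = -95 mm, two forks in line with them at x = +98 mm.
- stud1 (a point): Point on the stud's axis (press x -95, y -58 mm), on top of its wooden saddle, 40 mm above the table; the saddle is 24 mm long in the press's x, 58 mm wide. From here an 8 mm thick shank rises 18 mm to a round head 36 mm in diameter, 4 mm thick (plus a low 3 mm crown that does not get in the way). Axes as the press.
- stud2 (a point): The same point of the like stud at y = +58 mm of the press.
- fork1 (a point): Middle of the fork's bed (press x +98, y -58 mm), 40 mm above the table; the bed is 20 mm long in the press's x and stands between two cheeks 52 mm apart that rise 16 mm above it. A locked bar's +x end lies here.
- fork2 (a point): Middle of the fork's bed (press x +98, y +58 mm), 40 mm above the table; the bed is 20 mm long in the press's x and stands between two cheeks 52 mm apart that rise 16 mm above it. A locked bar's +x end lies here.
- rail: Fixed horizontal round steel bar 16 mm in diameter, about 420 mm long between two end posts, its axis 150 mm above the table; origin on the table below its middle, the bar runs along its y axis.
- bundle1: Loose bundle of palm leaves tied between two dark boards, 160 mm long (its y axis), 40 mm wide (x), 26 mm high, about 0.16 kg; on top, in the middle, a pale wooden grip 14 mm thick (x), 44 mm long (y), rising from 26 to 54 mm. Origin at the centre of its underside. May be absent.
- bundle2: A bundle exactly like bundle1. May be absent.
- bundle3: A bundle exactly like bundle1, never under a cover. May be absent.
- cover1: Loose blue dust cover, a rigid tent of 3 mm sheet, 166 mm long along its ridge (y axis), 100 mm wide at the foot, sides meeting at 85 mm height, 0.12 kg; on the ridge an upright seam to hold, 8 mm thick, 80 mm long, up to 113 mm height. Origin midway between the feet, at foot level; about 63 mm below the bar's axis when hung. May stand over bundle1 at the start.
- cover2: A cover exactly like cover1; at the start it may stand over bundle2.
- bar1: Loose steel bar lying flat, 4 mm thick, 0.28 kg, along its x axis from -122.5 to +112 mm, 40 mm wide, 58 mm at the eye end. Origin on its underside below the middle of a black grip block, 12 mm thick in x, 36 mm in y, from 4 to 44 mm up; it balances there. The oblong eye near the -x end is 31 mm in x, 46 mm in y; the end strip beyond it is 12 mm.
- bar1_eye (a point): Centre of bar1's eye at its underside, 95 mm from bar1's origin towards -x. Axes as bar1. In the locked bar it lies around a stud's axis, about at the height of the stud point (up to 1 to 2 mm higher, where the bar rests on bundles).
- bar2: A bar exactly like bar1.
- bar2_eye (a point): Centre of bar2's eye, as bar1_eye.
- sprayer: Orange spray bottle with white head, 84 mm diameter, 185 mm high, origin under its base; bystander.
- tumbler: Clear plastic tumbler, 80 mm diameter, 95 mm high, origin under its base; bystander.
- brush: Flat brush about 155 mm long lying on the table; bystander.

How it is judged:
By the outcome, as a careful person would: the job done as asked, in the order asked, and still so for the second after the job is handed in, with the robot touching nothing.
Of bundle1, bundle2, bundle3 only 2 to 3 are there at a start; the rules pass over those that are not, and their reading is None.
At some moment in a run one of bundle3, bar1, bar2 may be knocked a few centimetres aside while the robot is not near it.
It also fails if it takes over 208 s, if anything falls off the work surface, if the arm or the gripper's body presses on something with over 40 N, if the wrist force passes 120 N, or if a joint passes its speed limit or range.

### The arm

A 7-joint arm with a two-finger parallel gripper is mounted at the origin on the work surface. World frame = base frame: x ahead of the robot, y to its left, z up, the work surface at z = 0. Lengths are in m, angles in rad, forces in N, time in s.
With the tool pointing down it reaches from about 0.4 to 0.875 m from the base axis. Payload 19.3 kg.
Tool frame: the origin (TCP) lies at the very end of the fingers, on their centre line; the grasp point (between the pads) lies bot.grasp_offset behind it (bot.grasp_offset is the distance from the TCP to the grasp point, in m); z points along the fingers, y is the direction in which the jaws open and shut (so a half turn about z gives the same grasp; the last joint's range is limited). The gripper opens to 85 mm and grips with 20 to 120 N. Pads are 22 mm wide; open, the fingers measure 114 mm over their backs; the gripper's body (76 mm by 85 mm) begins 54 mm behind the grasp point. The pads swing forward as they close: fully open they stand 13 mm farther back than shut.
Start: joints at [-1.372, 0.521, -0.036, 1.599, 0.021, 1.021, -0.113], TCP at [0.166, 0.603, 0.231] pointing down, gripper open.
Joint ranges: [-2.91, 2.91], [-0.3, 2.13], [-1.5, 1.42], [0.17, 2.43], [-1.26, 4.41], [0.16, 1.93], [-2.52, 2.52]. Speed limits (rad/s): [1.89, 1.89, 2.39, 2.39, 3.01, 3.01, 3.01].

### API

Orientations are given as [roll, pitch, yaw] about the fixed x, y, z axes, in that order (R = Rz(yaw) Ry(pitch) Rx(roll)).
In Python, from workcell import bot gives the robot as it stands. The module is installed in compiled form; this text tells all that it offers.
- The arm moves only by the shell command python3 -m handwheel 'ROWS' [OPENING] [FORCE]. ROWS is JSON, a list of rows, each a list of 6 numbers: the shift along the tool's x, y, z as a fraction of full scale, then the turn, a rotation vector about the tool's x, y, z as a fraction of full scale. In form: [[x, y, z, rx, ry, rz], ...]. A call has 1 to 8 rows; each row shifts and turns the commanded pose from where the row before left it, along the tool's axes as they then stand; what a row does not reach is not made up. Full scale, the value 1, is 0.025 m for a shift and 360 degrees for a turn. A row lasts 1/8 s, in which the tool goes at most 62.5 mm and 10.7 degrees, less where a joint would pass 70% of its speed; a pose out of reach is approached as far as the arm can. A call with a number of a shift or a turn outside -1 to 1 is refused whole. A call with a gripper value outside its range is refused whole. OPENING is the closure, from -1 (fully open) to 1 (shut), set as the call begins (- or left out, the last holds). The fingers move at their own pace and stop on an object; FORCE is the grip in N (left out, the last holds). Time passes only in rows, so rows that do not move let the fingers close. It gives the time, the measured TCP pose, the force and the opening at its end, in the units of the state.
- bot.observe(): the state, without advancing time (a new reading comes with each control period).
- bot.grab_frame(name): name is "scene" or "top" or "wrist"; returns a dict with "pixels" (480x640x3 uint8, blue, green, red), "vertical_fov" (degrees; the focal length in pixels is half the picture's height over the tangent of half this angle, whatever the lens; pixels are square), "cx", "cy" (the principal point, pixels), "R" (3x3) and "t" (3): a world point X has camera coordinates R X + t. Camera axes: x right, y down, z forward; pixel columns grow to the right and rows downward; lengths in m; the calibration is good to about 2 mm. A picture is of the moment at which its call begins. There is no depth.
- bot.job_done(): hands the job in, once; it reports no verdict.
Trained networks look in a picture, given as the dict that the camera call returned (one of the last four; its "shot" number tells which), for a name from the list of things; names that differ only in an ending like _2 or _b are one class to them, and where a whole thing is asked for, a point or a joint stands for the part that bears it (a point fixed in the world has none). Each returns a list of dicts, best first, with "score" (0 to 1); they miss things now and then, are a little off and sometimes report something else, mostly with a low value. They report only what shows in the picture. A call takes as long as a camera call.
- bot.trace(picture, thing): "region" (480x640 bool, what is visible of it) and "point" ([column, row] in pixels, amid what is visible of it).
The state is a dict: "clock": time; "qpos": joint angles; "qd": joint speeds; "joint_efforts": joint torques, N m; "position": TCP position; "tool_rot": TCP orientation; "force": force on the tool from outside, world axes, zero at the start; "moment": the same for the moment, N m; "grip_width": finger opening in m.
Only numpy, scipy, OpenCV 4.12 (cv2) and the standard library are available. Lean on these libraries where they do the work, as an engineer would, in place of code of your own. Each camera call takes 0.05 s, during which the arm holds its last target.

## Working session

There is one attempt and no reset: what is moved stays moved. The work goes in short steps, Python scripts to look and compute and a shell command to move; the robot and the scene stay as the last step left them, time stands still between calls to the robot, and variables do not carry over. Pictures are saved under pics/ and viewed, and the job is handed in when it is done.

```bash
mkdir -p pics; ls
python3 - <<'E'
from workcell import bot
import cv2
o=bot.observe(); print({k:o[k] for k in('clock','position','tool_rot','grip_width')}, bot.grasp_offset)
for n in("scene","top","wrist"):
    f=bot.grab_frame(n); cv2.imwrite(f"pics/a_{n}.png",f["pixels"]); print(n,f["vertical_fov"],f["cx"],f["cy"],f["R"],f["t"])
E
```

```text
pics
{'clock': 0.0, 'position': array([0.16593709, 0.60222711, 0.230747  ]), 'tool_rot': array([-3.14050083e+00,  7.24035596e-05,  2.87278367e+00]), 'grip_width': 0.08570063223627608} 0.0187
scene 54.65971159010358 316.9104902789932 234.99229537466522 [[-0.79899649  0.60124134 -0.01065166]
 [ 0.48703962  0.6366401  -0.59789781]
 [-0.35269961 -0.48290603 -0.80150156]] [ 0.46665563 -0.24855431  1.24264289]
top 49.19838324387561 318.36201678021996 241.93381180953048 [[-0.08979033 -0.99594314 -0.00591278]
 [-0.97577621  0.08915822 -0.19977887]
 [ 0.19949557 -0.01216866 -0.97982317]] [0.0367458  0.58524928 1.26722945]
wrist 67.5107812441446 315.48536094109755 240.34363704095753 [[ 0.26534263  0.96415241 -0.00184694]
 [ 0.92139808 -0.25301122  0.29497609]
 [ 0.28393461 -0.0799715  -0.95550285]] [-0.62346262 -0.03937381  0.37905628]
```

View pics/a_scene.png

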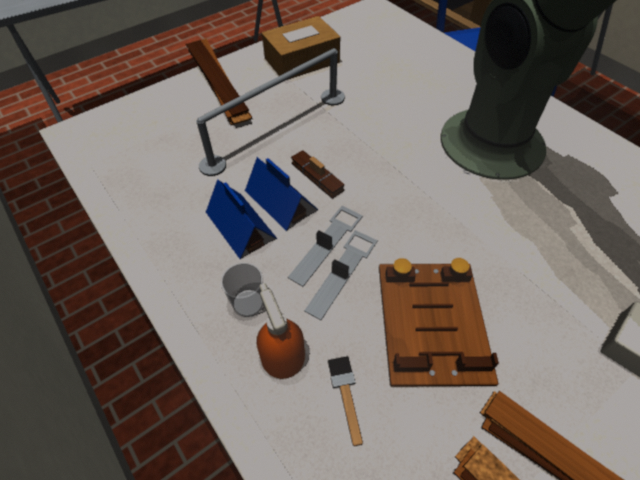

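View pics/a_top.png

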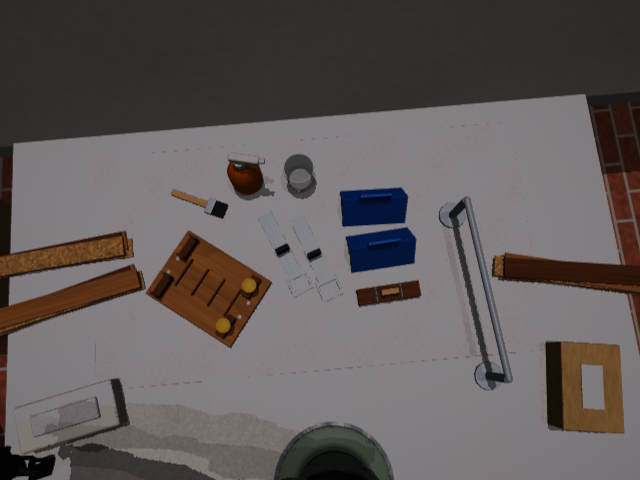

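View pics/a_wrist.png

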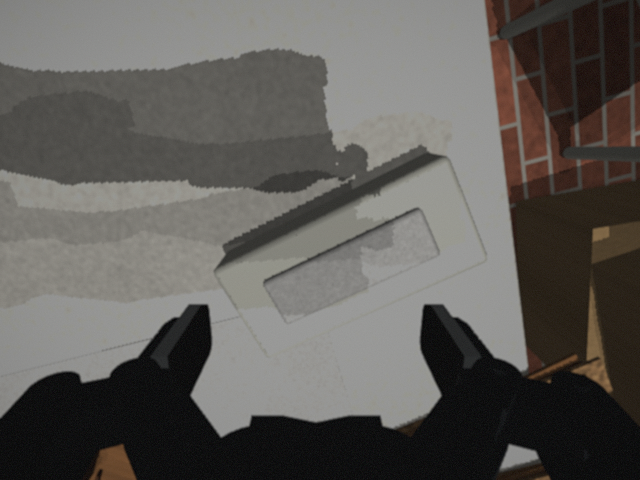

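The top view shows the press at (210,290), bars at (283,250) and (315,253), covers at (374,206) and (381,249), a bundle at (389,292), and the rail at (480,290). Next I'll build a silhouette pose fitter.

```bash
cat > h.py <<'E'
import numpy as np, cv2
from scipy.optimize import minimize
from scipy.spatial.transform import Rotation as Rot
from workcell import bot
def box(x0,x1,y0,y1,z0,z1): return np.array([[x,y,z] for x in(x0,x1) for y in(y0,y1) for z in(z0,z1)])/1000.
def disc(cx,cy,r,z0,z1):
    a=np.linspace(0,2*np.pi,16,endpoint=False); return np.concatenate([np.c_[cx+r*np.cos(a),cy+r*np.sin(a),0*a+z] for z in(z0,z1)])/1000.
M={}
M['bundle']=[box(-20,20,-80,80,0,26),box(-7,7,-22,22,26,54)]
M['cover']=[np.array([[s*50,y,0] for s in(-1,1) for y in(-83,83)]+[[0,y,85] for y in(-83,83)])/1000.,box(-4,4,-40,40,80,113)]
M['bar']=[box(-68,112,-20,20,0,4),box(-122.5,-110.5,-29,29,0,4),box(-79.5,-67,-29,29,0,4),box(-115,-70,23,29,0,4),box(-115,-70,-29,-23,0,4),box(-6,6,-18,18,4,44)]
M['press']=[box(-131,131,-98,98,0,15)]
for s in(-58,58):
    M['press']+=[box(-107,-83,s-29,s+29,15,40),disc(-95,s,18,58,62),disc(-95,s,4,40,58)]
    M['press']+=[box(88,108,s-34,s+34,15,40),box(88,108,s-34,s-26,40,56),box(88,108,s+26,s+34,40,56)]
M['rail']=[np.array([[x,y,z] for x in(-8,0,8) for y in(-210,210) for z in(142,150,158) if abs(x)+abs(z-150)<=8])/1000.]
def proj(f,P):
    fl=240/np.tan(np.radians(f['vertical_fov'])/2)
    c=P@np.array(f['R']).T+f['t']; return np.c_[f['cx']+fl*c[:,0]/c[:,2],f['cy']+fl*c[:,1]/c[:,2]]
def ray(f,uv,z):
    fl=240/np.tan(np.radians(f['vertical_fov'])/2); R=np.array(f['R'])
    d=R.T@np.array([(uv[0]-f['cx'])/fl,(uv[1]-f['cy'])/fl,1]); o=-R.T@np.array(f['t'])
    return o+d*(z-o[2])/d[2]
def place(P,x,y,yaw,z=0):
    c,s=np.cos(yaw),np.sin(yaw); return P@np.array([[c,-s,0],[s,c,0],[0,0,1]]).T+[x,y,z]
S=4
def render(f,parts,x,y,yaw,z=0,sc=1):
    m=np.zeros((480*sc,640*sc),np.uint8)
    for P in parts:
        h=cv2.convexHull(((proj(f,place(P,x,y,yaw,z))+.5)*sc-.5).astype(np.float32))
        cv2.fillConvexPoly(m,np.round(h*8).astype(np.int32),1,shift=3)
    return m
def fit(kind,fr,x,y,yaw,z=0):
    """fr: list of (frame,region)"""
    w=[]
    for f,r in fr:
        r=cv2.GaussianBlur(r.astype(np.float32),(0,0),1.0); w.append((f,r))
    def cost(p):
        t=0
        for f,r in w:
            m=cv2.GaussianBlur(render(f,M[kind],p[0],p[1],p[2]*5,z).astype(np.float32),(0,0),1.0)
            t+=np.abs(m-r).sum()/r.sum()
        return t/len(w)
    best=None
    p=np.array([x,y,yaw/5])
    for k in range(3):
        d=[.02,.008,.003][k]
        sim=np.array([p,p+[d,0,0],p+[0,d,0],p+[0,0,d*1.5]])
        q=minimize(cost,p,method='Nelder-Mead',options=dict(initial_simplex=sim,xatol=1e-4,fatol=1e-4,maxiter=150)); p=q.x
    return p[0],p[1],p[2]*5,q.fun
def traces(name,cams=("top","scene")):
    out={}
    for c in cams:
        f=bot.grab_frame(c); out[c]=(f,bot.trace(f,name))
    return out
def best2(kind,fr,x,y,yaws,z=0):
    rs=[fit(kind,fr,x,y,a,z) for a in yaws]; return min(rs,key=lambda r:r[3])
def measure(kind,name,yaws,z=0,near=None,n=3,cams=("top","scene"),smin=.3):
    """all detections of a class in top view matched with scene view; returns list of poses"""
    T=traces(name,cams); out=[]; c0=cams[0]; f0,d0=T[c0]
    cand=[]
    for d in d0[:n+2]:
        if d['score']<smin or d['region'].sum()<50: continue
        X=ray(f0,d['point'],z+.02)
        fr=[(f0,d['region'])]
        for c in cams[1:]:
            f1,d1=T[c]; u=proj(f1,X[None])[0]
            l=[(np.hypot(*(np.array(e['point'])-u)),i) for i,e in enumerate(d1) if e['score']>smin]
            if l and min(l)[0]<40: fr.append((f1,d1[min(l)[1]]['region']))
        r=best2(kind,fr,X[0],X[1],yaws,z); cand.append((d['score'],len(fr))+tuple(np.round(r,4)))
        print(name,cand[-1])
    return cand
E
cat > m1.py <<'E'
from h import *
import time
t=time.time()
measure('press','press',[-.6+k*np.pi/2 for k in range(4)],n=1)
measure('cover','cover1',[0,1.57],n=2)
measure('bundle','bundle3',[0,1.57],n=3)
measure('bar','bar1',[-.3+k*np.pi/2 for k in range(4)],n=2)
measure('rail','rail',[0,1.57],n=1)
print(time.time()-t, bot.observe()['clock'])
E
time python3 m1.py
```

```text
press (0.78, 1, np.float64(0.5039), np.float64(0.276), np.float64(0.9193), np.float64(0.0237))
cover1 (0.87, 2, np.float64(0.5638), np.float64(-0.1755), np.float64(0.0481), np.float64(0.1494))
cover1 (0.56, 2, np.float64(0.6827), np.float64(-0.1705), np.float64(-0.0456), np.float64(0.1455))
cover1 (0.45, 1, np.float64(0.8243), np.float64(0.1636), np.float64(1.5985), np.float64(1.009))
bundle3 (0.61, 2, np.float64(0.4482), np.float64(-0.1835), np.float64(3.192), np.float64(0.0761))
bundle3 (0.5, 1, np.float64(0.8251), np.float64(0.0156), np.float64(1.5028), np.float64(0.7682))
bar1 (0.68, 1, np.float64(0.7688), np.float64(0.0195), np.float64(3.0503), np.float64(1.139))
bar1 (0.67, 2, np.float64(0.5629), np.float64(-0.003), np.float64(0.3413), np.float64(1.1043))
bar1 (0.57, 2, np.float64(0.5652), np.float64(-0.0023), np.float64(0.3414), np.float64(0.1037))
rail (0.68, 2, np.float64(0.4226), np.float64(-0.3941), np.float64(1.6459), np.float64(0.5728))
71.57325863838196 1.15
real	1m13.229s
user	0m31.814s
sys	0m8.715s
```

```bash
cat > m2.py <<'E'
from h import *
M['rail']+=[disc(0,s*212,8,0,156) for s in(-1,1)]+[disc(0,s*212,24,0,5) for s in(-1,1)]
ro=measure('rail','rail',[.2],n=1)
res=[('press',.5039,.276,.9193,'p'),('cover',.5638,-.1755,.0481,'c'),('cover',.6827,-.1705,-.0456,'c'),('bundle',.4482,-.1835,.05,'b'),('bar',.5652,-.0023,.3414,'b'),('rail',)+tuple(ro[0][2:5])+('r',)]
T=traces('bar1')
from itertools import product
u=ray(T['top'][0],(283,250),0)
for d in T['top'][1]+T['scene'][1]: print(d['score'],d['point'],d['region'].sum())
for c in T:
    f=T[c][0]; im=cv2.resize(f['pixels'],None,fx=3,fy=3,interpolation=cv2.INTER_CUBIC)
    for k,x,y,a,_ in res:
        m=render(f,M[k],x,y,a,0,3); cs,_=cv2.findContours(m,cv2.RETR_LIST,cv2.CHAIN_APPROX_NONE); cv2.drawContours(im,cs,-1,(0,255,255),1)
    x0,y0,x1,y1=(140,150,530,400) if c=='top' else (180,20,500,400)
    im=im[3*y0:3*y1,3*x0:3*x1]; s=min(800/im.shape[1],600/im.shape[0]); cv2.imwrite(f'pics/b_{c}.png',cv2.resize(im,None,fx=s,fy=s,interpolation=cv2.INTER_AREA))
E
python3 m2.py
```

```text
rail (0.72, 2, np.float64(0.4166), np.float64(-0.4399), np.float64(0.41), np.float64(1.6593))
0.88 [284.2, 248.4] 1253
0.59 [314.0, 256.6] 1141
0.4 [296.2, 173.5] 923
0.74 [324.2, 247.2] 1469
0.7 [335.8, 273.9] 1710
```

View pics/b_top.png

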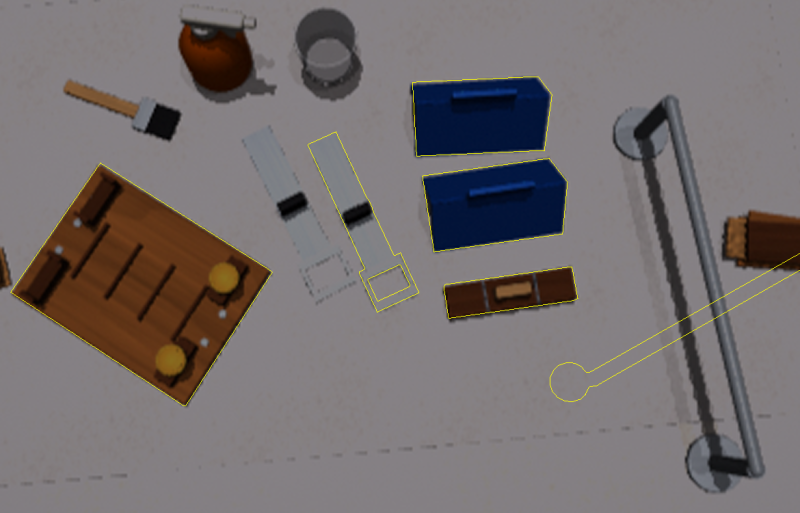

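View pics/b_scene.png

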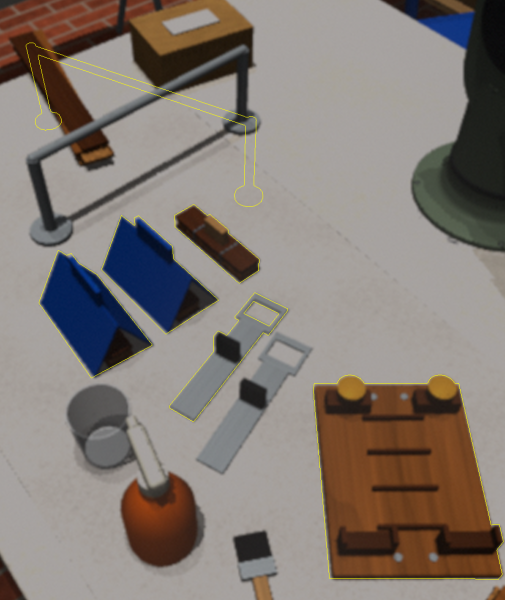

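```bash
cat > m3.py <<'E'
from h import *
M['rail']+=[disc(0,s*212,8,0,156) for s in(-1,1)]+[disc(0,s*212,24,0,5) for s in(-1,1)]
T=traces('rail')
f=T['top'][0]
a=ray(f,(467.6,198.8),.155);b=ray(f,(509.1,379.2),.155);c=(a+b)/2
yaw=np.arctan2((a-b)[1],(a-b)[0])-np.pi/2
print(a,b,np.linalg.norm(a-b),yaw)
r=fit('rail',[(T[k][0],T[k][1][0]['region']) for k in T],c[0],c[1],yaw); print('rail',r)
T2=traces('bar1')
reg=[T2['top'][1][0]['region'],max(T2['scene'][1][:2],key=lambda d:d['point'][1])['region']]
q=ray(f,(283,250),0)
print('barA',fit('bar',[(T2['top'][0],reg[0]),(T2['scene'][0],reg[1])],q[0],q[1],.4))
res=[('rail',)+r]
for c in T:
    f=T[c][0]; im=cv2.resize(f['pixels'],None,fx=3,fy=3,interpolation=cv2.INTER_CUBIC)
    for k,x,y,a,_ in res:
        m=render(f,M[k],x,y,a,0,3); cs,_=cv2.findContours(m,cv2.RETR_LIST,cv2.CHAIN_APPROX_NONE); cv2.drawContours(im,cs,-1,(0,255,255),1)
    x0,y0,x1,y1=(300,150,560,400) if c=='top' else (180,20,380,260)
    im=im[3*y0:3*y1,3*x0:3*x1]; s=min(400/im.shape[1],600/im.shape[0]); im=cv2.resize(im,None,fx=s,fy=s,interpolation=cv2.INTER_AREA)
    cv2.imwrite(f'pics/c_{c}.png',im)
E
python3 m3.py
cat > ins.py <<'E'
E
```

```text
[ 0.63867393 -0.378157    0.155     ] [ 0.21835397 -0.40891545  0.155     ] 0.42144388885410405 -1.4977478676880367
rail (np.float64(0.4291218168743167), np.float64(-0.3935720901547235), np.float64(-1.4898415015891344), np.float64(0.2532028555870056))
barA (np.float64(0.5826210615344611), np.float64(0.07706130102997572), np.float64(0.37595019091123605), np.float64(1.1359717845916748))
```

View pics/c_top.png

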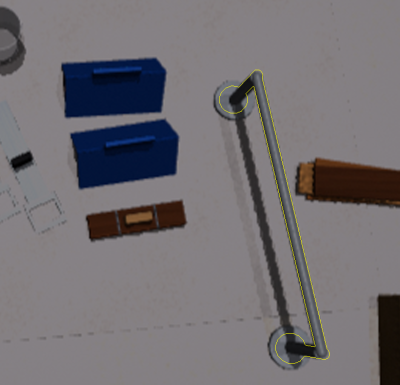

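View pics/c_scene.png

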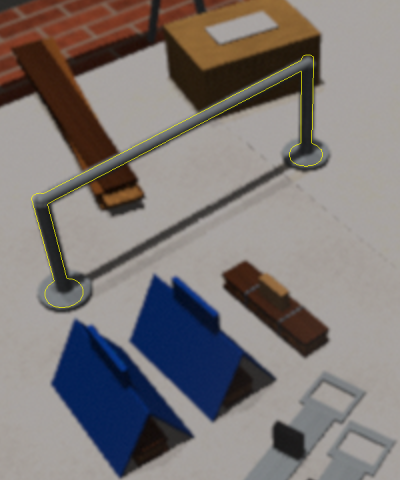

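```bash
cat > plan.py <<'E'
# usage: python3 plan.py "x y z yaw [tilt]" ... ; tool down with yaw phi; tilt: rotation about tool x (rad)
import sys,numpy as np,json
from scipy.spatial.transform import Rotation as Rot
from workcell import bot
o=bot.observe(); p=np.array(o['position'],float); R=Rot.from_euler('xyz',o['tool_rot'])
e=R.as_euler('xyz'); print('now',np.round(p,4),'rpy',np.round(e,3),'w',round(o['grip_width'],4),'t',o['clock'],'F',np.round(o['force'],1))
def tgt(yaw,tilt): return Rot.from_euler('z',yaw)*Rot.from_euler('x',np.pi)*Rot.from_euler('x',tilt)
for a in sys.argv[1:]:
    v=list(map(float,a.split())); T=tgt(v[3],v[4] if len(v)>4 else 0); P=np.array(v[:3])
    nmin=int(v[5]) if len(v)>5 else 1
    d=(R.inv()*T).as_rotvec()
    for n in range(nmin,200):
        r=d/n; S=np.zeros((3,3)); Q=R
        for k in range(n): S+=Q.as_matrix(); Q=Q*Rot.from_rotvec(r)
        s=np.linalg.solve(S,P-p)
        if np.abs(s).max()<=.0249 and np.linalg.norm(r)<=np.radians(10.4): break
    row=np.concatenate([np.round(s/.025,3),np.round(r/(2*np.pi),4)])+0.
    for k in range(n):
        p=p+R.apply(row[:3]*.025); R=R*Rot.from_rotvec(row[3:]*2*np.pi)
    print(n,'x',json.dumps(row.tolist()),' -> err mm',np.round((P-p)*1000,1),'deg',np.round(np.degrees((R.inv()*T).as_rotvec()),1))
E
python3 plan.py ".5638 -.1755 .20 1.619" ".5638 -.1755 .085 1.619" ".5638 -.1755 .270 1.619" ".334 -.401 .27 .081"
```

```text
now [0.166  0.6026 0.2313] rpy [ 3.142 -0.     2.873] w 0.0855 t 1.95 F [-0.5 -0.1 -0.4]
37 x [-0.985, -0.22, 0.034, 0.0, 0.0, 0.0054]  -> err mm [1.1 0.2 0.2] deg [-0.  -0.  -0.1]
5 x [0.001, 0.009, 0.918, 0.0, 0.0, -0.0001]  -> err mm [-0.  -0.  -0.1] deg [-0.  -0.   0.1]
8 x [0.0, 0.0, -0.925, 0.0, 0.0, 0.0]  -> err mm [-0.  -0.  -0.1] deg [-0.  -0.   0.1]
15 x [-0.942, -0.119, 0.0, 0.0, 0.0, 0.0163]  -> err mm [-0.3  0.6 -0. ] deg [-0.   0.   0.2]
```

```bash
r=1; python3 -m handwheel '[[-0.985,-0.22,0.034,0,0,0.0054],[-0.985,-0.22,0.034,0,0,0.0054],[-0.985,-0.22,0.034,0,0,0.0054],[-0.985,-0.22,0.034,0,0,0.0054],[-0.985,-0.22,0.034,0,0,0.0054],[-0.985,-0.22,0.034,0,0,0.0054],[-0.985,-0.22,0.034,0,0,0.0054],[-0.985,-0.22,0.034,0,0,0.0054]]' -0.2 40
python3 -m handwheel '[[-0.985,-0.22,0.034,0,0,0.0054],[-0.985,-0.22,0.034,0,0,0.0054],[-0.985,-0.22,0.034,0,0,0.0054],[-0.985,-0.22,0.034,0,0,0.0054],[-0.985,-0.22,0.034,0,0,0.0054],[-0.985,-0.22,0.034,0,0,0.0054],[-0.985,-0.22,0.034,0,0,0.0054],[-0.985,-0.22,0.034,0,0,0.0054]]'
python3 -m handwheel '[[-0.985,-0.22,0.034,0,0,0.0054],[-0.985,-0.22,0.034,0,0,0.0054],[-0.985,-0.22,0.034,0,0,0.0054],[-0.985,-0.22,0.034,0,0,0.0054],[-0.985,-0.22,0.034,0,0,0.0054],[-0.985,-0.22,0.034,0,0,0.0054],[-0.985,-0.22,0.034,0,0,0.0054],[-0.985,-0.22,0.034,0,0,0.0054]]'
python3 -m handwheel '[[-0.985,-0.22,0.034,0,0,0.0054],[-0.985,-0.22,0.034,0,0,0.0054],[-0.985,-0.22,0.034,0,0,0.0054],[-0.985,-0.22,0.034,0,0,0.0054],[-0.985,-0.22,0.034,0,0,0.0054],[-0.985,-0.22,0.034,0,0,0.0054],[-0.985,-0.22,0.034,0,0,0.0054],[-0.985,-0.22,0.034,0,0,0.0054]]'
python3 plan.py  ".5638 -.1755 .20 1.619" ".5638 -.1755 .085 1.619"
```

```text
clock: 2.95
position: [0.3325, 0.4865, 0.2245]
tool_rot: [3.142, 0.0, 2.599]
force: [0.8, 0.2, -0.3]
grip_width: 0.0508
clock: 3.95
position: [0.4606, 0.3313, 0.2176]
tool_rot: [-3.142, 0.0, 2.328]
force: [0.3, -0.0, 0.7]
grip_width: 0.0511
clock: 4.95
position: [0.5423, 0.1474, 0.2108]
tool_rot: [-3.142, 0.0, 2.056]
force: [0.8, 1.0, 0.7]
grip_width: 0.0517
clock: 5.95
position: [0.5718, -0.0516, 0.204]
tool_rot: [-3.142, 0.0, 1.785]
force: [-0.4, 0.3, 0.4]
grip_width: 0.0511
now [ 0.5718 -0.0516  0.204 ] rpy [-3.142  0.     1.785] w 0.0511 t 5.95 F [-0.4  0.3  0.4]
5 x [-0.972, -0.209, 0.032, 0.0, 0.0, 0.0053]  -> err mm [ 0.  0. -0.] deg [-0.  0. -0.]
5 x [0.0, 0.0, 0.92, 0.0, 0.0, 0.0]  -> err mm [ 0.  0. -0.] deg [-0.  0. -0.]
```

```bash
python3 -m handwheel '[[-0.972,-0.209,0.032,0,0,0.0053],[-0.972,-0.209,0.032,0,0,0.0053],[-0.972,-0.209,0.032,0,0,0.0053],[-0.972,-0.209,0.032,0,0,0.0053],[-0.972,-0.209,0.032,0,0,0.0053],[0,0,0.92,0,0,0],[0,0,0.92,0,0,0],[0,0,0.92,0,0,0]]'
python3 -m handwheel '[[0,0,0.92,0,0,0],[0,0,0.92,0,0,0],[0,0,0,0,0,0]]'
python3 - <<'E'
from h import *
f=bot.grab_frame('wrist'); cv2.imwrite('pics/d1.png',f['pixels'])
E
```

```text
clock: 6.95
position: [0.5639, -0.1747, 0.1304]
tool_rot: [3.141, 0.0, 1.619]
force: [0.4, -0.3, -0.3]
grip_width: 0.0514
clock: 7.32
position: [0.5631, -0.1744, 0.0839]
tool_rot: [-3.139, -0.0, 1.619]
force: [1.0, 0.7, 0.4]
grip_width: 0.0514
```

View pics/d1.png

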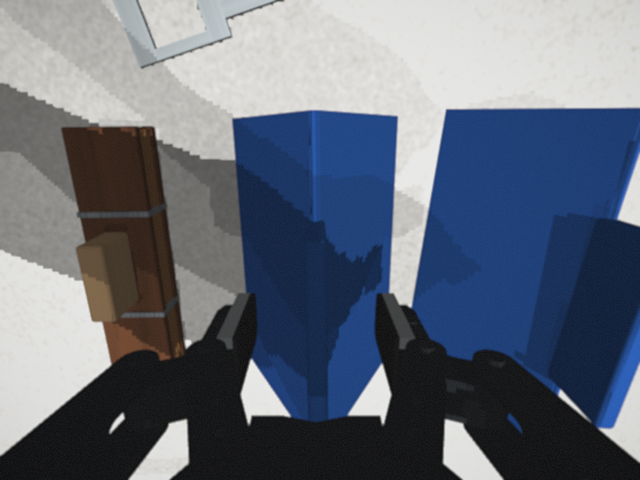

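The seam (column 317) is centred between the fingers (245 and 385). Closing and lifting.

```bash
python3 -m handwheel '[[0,0,0,0,0,0],[0,0,0,0,0,0],[0,0,0,0,0,0],[0,0,0,0,0,0]]' 1 40
python3 -m handwheel '[[0,0,-0.5,0,0,0],[0,0,-1,0,0,0],[0,0,-1,0,0,0],[0,0,-1,0,0,0],[0,0,-1,0,0,0],[0,0,-1,0,0,0],[0,0,-1,0,0,0],[0,0,-1,0,0,0]]'
python3 plan.py ".3344 -.4013 .272 .081" ".3344 -.4013 .173 .081"
python3 - <<'E'
from h import *
f=bot.grab_frame('wrist'); cv2.imwrite('pics/d2.png',cv2.resize(f['pixels'],(400,300)))
f=bot.grab_frame('top'); cv2.imwrite('pics/d3.png',f['pixels'][140:400,140:540])
E
```

```text
clock: 7.88
position: [0.5642, -0.1739, 0.0855]
tool_rot: [3.141, 0.0, 1.621]
force: [-0.8, -0.3, 6.2]
grip_width: 0.0072
clock: 8.88
position: [0.5638, -0.1739, 0.2742]
tool_rot: [3.141, 0.0, 1.62]
force: [0.4, -0.1, -1.3]
grip_width: 0.0068
now [ 0.5638 -0.1739  0.2742] rpy [3.141 0.    1.62 ] w 0.0068 t 8.875 F [ 0.4 -0.1 -1.3]
15 x [-0.945, -0.115, 0.006, 0.0, 0.0, 0.0163]  -> err mm [-0.3  0.3  0.1] deg [ 0.  -0.   0.2]
4 x [-0.003, -0.003, 0.989, 0.0, 0.0, 0.0001]  -> err mm [-0.  0.  0.] deg [ 0. -0.  0.]
```

View pics/d2.png

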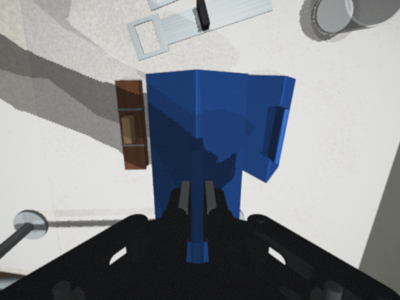

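View pics/d3.png

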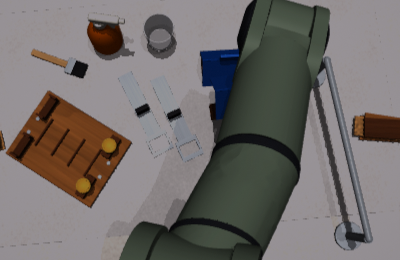

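```bash
python3 -m handwheel '[[-0.945,-0.115,0.006,0,0,0.0163],[-0.945,-0.115,0.006,0,0,0.0163],[-0.945,-0.115,0.006,0,0,0.0163],[-0.945,-0.115,0.006,0,0,0.0163],[-0.945,-0.115,0.006,0,0,0.0163],[-0.945,-0.115,0.006,0,0,0.0163],[-0.945,-0.115,0.006,0,0,0.0163],[-0.945,-0.115,0.006,0,0,0.0163]]'
python3 -m handwheel '[[-0.945,-0.115,0.006,0,0,0.0163],[-0.945,-0.115,0.006,0,0,0.0163],[-0.945,-0.115,0.006,0,0,0.0163],[-0.945,-0.115,0.006,0,0,0.0163],[-0.945,-0.115,0.006,0,0,0.0163],[-0.945,-0.115,0.006,0,0,0.0163],[-0.945,-0.115,0.006,0,0,0.0163],[0,0,0,0,0,0]]'
python3 plan.py ".3344 -.4013 .272 .081" ".3344 -.4013 .174 .081"
```

```text
clock: 9.98
position: [0.4861, -0.3426, 0.2711]
tool_rot: [-3.141, 0.0, 0.798]
force: [0.4, 0.6, -2.1]
grip_width: 0.0072
clock: 10.98
position: [0.3334, -0.4017, 0.2704]
tool_rot: [-3.141, 0.0, 0.081]
force: [0.7, -0.6, -1.1]
grip_width: 0.0072
now [ 0.3334 -0.4017  0.2704] rpy [-3.141  0.     0.081] w 0.0072 t 10.975 F [ 0.7 -0.6 -1.1]
1 x [0.041, -0.011, -0.064, -0.0001, 0.0, 0.0]  -> err mm [ 0. -0.  0.] deg [0. 0. 0.]
4 x [0.0, 0.0, 0.98, 0.0, 0.0, 0.0]  -> err mm [0. 0. 0.] deg [0. 0. 0.]
```

```bash
python3 -m handwheel '[[0,0,0.96,0,0,0],[0,0,0.96,0,0,0],[0,0,0.96,0,0,0],[0,0,0.96,0,0,0],[0,0,0,0,0,0]]'
python3 -m handwheel '[[0,0,0,0,0,0],[0,0,0,0,0,0],[0,0,0,0,0,0]]' 0.3
python3 - <<'E'
from h import *
f=bot.grab_frame('scene'); cv2.imwrite('pics/e1.png',cv2.resize(f['pixels'][20:320,130:530],None,fx=1.5,fy=1.5))
E
```

```text
clock: 11.6
position: [0.3351, -0.4008, 0.1731]
tool_rot: [-3.14, 0.001, 0.086]
force: [0.1, 0.2, -0.7]
grip_width: 0.0072
clock: 11.98
position: [0.3352, -0.4017, 0.1746]
tool_rot: [3.141, -0.0, 0.085]
force: [-0.2, 0.6, 0.3]
grip_width: 0.0303
```

View pics/e1.png

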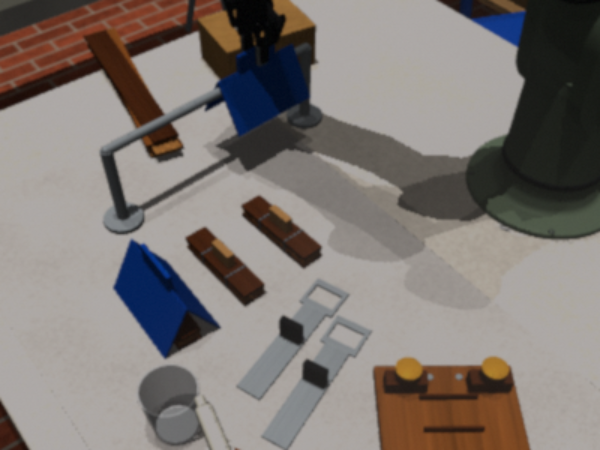

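Cover 1 sits astride the rail (270,85), and a bundle was under it. Moving to cover 2.

```bash
python3 -m handwheel '[[0,0,-1,0,0,0],[0,0,-1,0,0,0],[0,0,-0.5,0,0,0]]'
python3 plan.py ".6827 -.1705 .16 1.525" ".6827 -.1705 .085 1.525"
```

```text
clock: 12.4
position: [0.3352, -0.4018, 0.2379]
tool_rot: [3.141, -0.001, 0.084]
force: [0.5, -0.5, 0.4]
grip_width: 0.0298
now [ 0.3352 -0.4018  0.2379] rpy [ 3.141e+00 -1.000e-03  8.400e-02] w 0.0298 t 12.4 F [ 0.5 -0.5  0.4]
19 x [0.944, 0.171, 0.165, 0.0, 0.0, -0.0121]  -> err mm [ 0.7 -0.6  0.3] deg [0.1 0.  0.2]
4 x [-0.005, 0.006, 0.747, 0.0, 0.0, 0.0002]  -> err mm [ 0.  0. -0.] deg [ 0.1  0.  -0.1]
```

```bash
python3 -m handwheel '[[0.944,0.171,0.0,0,0,-0.0121],[0.944,0.171,0.0,0,0,-0.0121],[0.944,0.171,0.0,0,0,-0.0121],[0.944,0.171,0.0,0,0,-0.0121],[0.944,0.171,0.0,0,0,-0.0121],[0.944,0.171,0.165,0,0,-0.0121],[0.944,0.171,0.165,0,0,-0.0121],[0.944,0.171,0.165,0,0,-0.0121]]' 
python3 -m handwheel '[[0.944,0.171,0.165,0,0,-0.0121],[0.944,0.171,0.165,0,0,-0.0121],[0.944,0.171,0.165,0,0,-0.0121],[0.944,0.171,0.165,0,0,-0.0121],[0.944,0.171,0.165,0,0,-0.0121],[0.944,0.171,0.165,0,0,-0.0121],[0.944,0.171,0.165,0,0,-0.0121],[0.944,0.171,0.165,0,0,-0.0121]]' -0.2
python3 -m handwheel '[[0.944,0.171,0.165,0,0,-0.0121],[0.944,0.171,0.165,0,0,-0.0121],[0.944,0.171,0.165,0,0,-0.0121]]' 
python3 plan.py  ".6827 -.1705 .085 1.525"
```

```text
clock: 13.4
position: [0.5224, -0.3687, 0.2239]
tool_rot: [-3.141, 0.0, 0.697]
force: [0.7, 0.9, 0.0]
grip_width: 0.03
clock: 14.4
position: [0.6563, -0.2352, 0.1912]
tool_rot: [-3.142, 0.0, 1.306]
force: [0.0, -0.5, -0.3]
grip_width: 0.0513
clock: 14.78
position: [0.6822, -0.1682, 0.1788]
tool_rot: [-3.142, 0.0, 1.534]
force: [0.5, -0.0, -0.4]
grip_width: 0.0517
now [ 0.6822 -0.1682  0.1788] rpy [-3.142  0.     1.534] w 0.0517 t 14.775 F [ 0.5 -0.  -0.4]
4 x [-0.022, 0.006, 0.938, 0.0, 0.0, 0.0004]  -> err mm [-0. -0. -0.] deg [-0.   0.  -0.1]
```

```bash
python3 -m handwheel '[[0,0,0.938,0,0,0.0004],[0,0,0.938,0,0,0.0004],[0,0,0.938,0,0,0.0004],[0,0,0.938,0,0,0.0004],[0,0,0,0,0,0]]' 
python3 -m handwheel '[[0,0,0,0,0,0],[0,0,0,0,0,0],[0,0,0,0,0,0],[0,0,0,0,0,0]]' 1 40
python3 -m handwheel '[[0,0,-0.5,0,0,0],[0,0,-1,0,0,0],[0,0,-1,0,0,0],[0,0,-1,0,0,0],[0,0,-1,0,0,0],[0,0,-1,0,0,0],[0,0,-1,0,0,0],[0,0,-1,0,0,0]]'
python3 plan.py ".5238 -.3859 .272 .081" ".5238 -.3859 .174 .081"
```

```text
clock: 15.4
position: [0.681, -0.1688, 0.0837]
tool_rot: [-3.139, -0.0, 1.521]
force: [-0.0, -0.3, -0.3]
grip_width: 0.051
clock: 15.9
position: [0.6822, -0.1698, 0.0861]
tool_rot: [3.14, 0.0, 1.519]
force: [-1.6, 0.7, 5.8]
grip_width: 0.0072
clock: 16.9
position: [0.6816, -0.1698, 0.2744]
tool_rot: [3.141, 0.0, 1.519]
force: [0.2, 0.6, -0.8]
grip_width: 0.0068
now [ 0.6816 -0.1698  0.2744] rpy [3.141 0.    1.519] w 0.0068 t 16.9 F [ 0.2  0.6 -0.8]
12 x [-0.97, 0.078, 0.008, 0.0, 0.0, 0.0191]  -> err mm [ 0.3 -0.2 -0. ] deg [ 0.  -0.  -0.1]
4 x [0.002, 0.003, 0.98, 0.0, 0.0, -0.0001]  -> err mm [ 0.  0. -0.] deg [ 0. -0. -0.]
```

```bash
python3 -m handwheel '[[-0.97,0.078,0,0,0,0.0191],[-0.97,0.078,0,0,0,0.0191],[-0.97,0.078,0,0,0,0.0191],[-0.97,0.078,0,0,0,0.0191],[-0.97,0.078,0,0,0,0.0191],[-0.97,0.078,0,0,0,0.0191]]'
python3 -m handwheel '[[-0.97,0.078,0,0,0,0.0191],[-0.97,0.078,0,0,0,0.0191],[-0.97,0.078,0,0,0,0.0191],[-0.97,0.078,0,0,0,0.0191],[-0.97,0.078,0,0,0,0.0191],[-0.97,0.078,0,0,0,0.0191],[0,0,0,0,0,0]]'
python3 plan.py ".5238 -.3859 .174 .081"
```

```text
clock: 17.65
position: [0.6429, -0.3082, 0.2735]
tool_rot: [3.141, -0.0, 0.795]
force: [0.7, 0.7, -1.2]
grip_width: 0.0067
clock: 18.52
position: [0.5222, -0.3865, 0.2739]
tool_rot: [3.141, -0.0, 0.075]
force: [0.4, 0.1, -0.6]
grip_width: 0.0071
now [ 0.5222 -0.3865  0.2739] rpy [ 3.141 -0.     0.075] w 0.0071 t 18.525 F [ 0.4  0.1 -0.6]
5 x [0.013, -0.004, 0.799, 0.0, 0.0, -0.0002]  -> err mm [-0. -0.  0.] deg [ 0. -0.  0.]
```

```bash
python3 -m handwheel '[[0.013,0,0.799,0,0,-0.0002],[0.013,0,0.799,0,0,-0.0002],[0.013,0,0.799,0,0,-0.0002],[0.013,0,0.799,0,0,-0.0002],[0.013,0,0.799,0,0,-0.0002],[0,0,0,0,0,0]]'
python3 -m handwheel '[[0,0,0,0,0,0],[0,0,0,0,0,0],[0,0,0,0,0,0]]' 0.3
python3 -m handwheel '[[0,0,-1,0,0,0],[0,0,-1,0,0,0],[0,0,-0.8,0,0,0]]'
python3 - <<'E'
from h import *
f=bot.grab_frame('scene'); cv2.imwrite('pics/e2.png',cv2.resize(f['pixels'][20:320,130:530],None,fx=1.5,fy=1.5))
measure('bundle','bundle3',[0,-.3],n=3,cams=('scene','top'))
E
```

```text
clock: 19.27
position: [0.5253, -0.3854, 0.1715]
tool_rot: [-3.141, 0.001, 0.085]
force: [0.7, 0.3, -1.2]
grip_width: 0.0075
clock: 19.65
position: [0.5255, -0.3855, 0.173]
tool_rot: [3.141, -0.0, 0.085]
force: [-0.5, 0.6, -0.3]
grip_width: 0.0299
clock: 20.02
position: [0.5254, -0.3856, 0.2441]
tool_rot: [3.141, -0.0, 0.085]
force: [0.9, -0.1, -0.7]
grip_width: 0.03
bundle3 (0.97, 2, np.float64(0.6847), np.float64(-0.1666), np.float64(-0.0632), np.float64(0.0803))
bundle3 (0.75, 1, np.float64(0.4476), np.float64(-0.1849), np.float64(0.0475), np.float64(0.0487))
bundle3 (0.74, 2, np.float64(0.5658), np.float64(-0.1769), np.float64(0.0366), np.float64(0.0966))
```

View pics/e2.png

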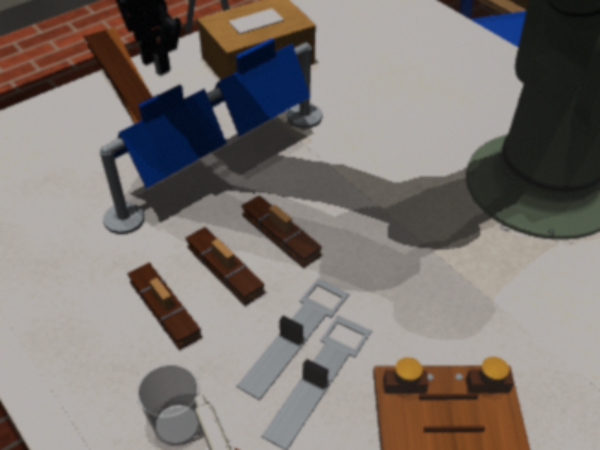

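All three bundles are present, and both covers hang at (170,130) and (265,85). Next, pick the middle bundle.

```bash
python3 plan.py ".5658 -.1769 .12 1.608" ".5658 -.1769 .030 1.608"
python3 - <<'E'
from h import *
f=bot.grab_frame('scene');d=bot.trace(f,'press')
g=bot.grab_frame('top');e=bot.trace(g,'press')
print([ (k['score'],k['region'].sum()) for k in d+e])
for fr in ([(f,d[0]['region'])],[(g,e[0]['region'])],[(f,d[0]['region']),(g,e[0]['region'])]): print(np.round(fit('press',fr,.5039,.276,.919),4))
E
```

```text
now [ 0.5253 -0.3852  0.2423] rpy [-3.141  0.     0.085] w 0.0298 t 20.275 F [-0.1  0.9  0.5]
9 x [0.848, -0.601, 0.544, 0.0, 0.0, -0.0269]  -> err mm [-0.2 -0.1 -0. ] deg [-0.  -0.  -0.1]
4 x [-0.001, -0.001, 0.9, 0.0, 0.0, -0.0001]  -> err mm [-0. -0. -0.] deg [-0. -0.  0.]
[(0.55, np.int64(12539)), (0.73, np.int64(7781)), (0.36, np.int64(1078))]
[0.5029 0.2752 0.9229 0.0263]
[0.5035 0.2766 0.9212 0.0177]
[0.5032 0.2759 0.9382 0.0255]
```

```bash
python3 -m handwheel '[[0.848,-0.601,0,0,0,-0.0269],[0.848,-0.601,0,0,0,-0.0269],[0.848,-0.601,0,0,0,-0.0269],[0.848,-0.601,0,0,0,-0.0269],[0.848,-0.601,0.95,0,0,-0.0269],[0.848,-0.601,0.95,0,0,-0.0269],[0.848,-0.601,0.95,0,0,-0.0269],[0.848,-0.601,0.95,0,0,-0.0269]]' -0.1
python3 -m handwheel '[[0.848,-0.601,0.95,0,0,-0.0269],[0,0,0,0,0,0]]'
python3 plan.py ".5658 -.1769 .030 1.608"
python3 - <<'E'
from h import *
f=bot.grab_frame('wrist'); cv2.imwrite('pics/f1.png',cv2.resize(f['pixels'],(480,360)))
for d in bot.trace(f,'bundle1'): print(d['score'],d['point'])
E
```

```text
clock: 21.48
position: [0.578, -0.1992, 0.1468]
tool_rot: [-3.141, -0.0, 1.443]
force: [0.2, -0.8, 0.2]
grip_width: 0.0471
clock: 21.72
position: [0.5648, -0.1753, 0.1226]
tool_rot: [-3.139, -0.002, 1.609]
force: [0.8, 0.2, -0.3]
grip_width: 0.047
now [ 0.5648 -0.1753  0.1226] rpy [-3.139e+00 -2.000e-03  1.609e+00] w 0.047 t 21.725 F [ 0.8  0.2 -0.3]
4 x [-0.017, 0.011, 0.926, -0.0001, -0.0001, 0.0001]  -> err mm [0. 0. 0.] deg [-0.   0.  -0.1]
0.67 [151.6, 232.2]
0.56 [312.5, 230.2]
```

View pics/f1.png

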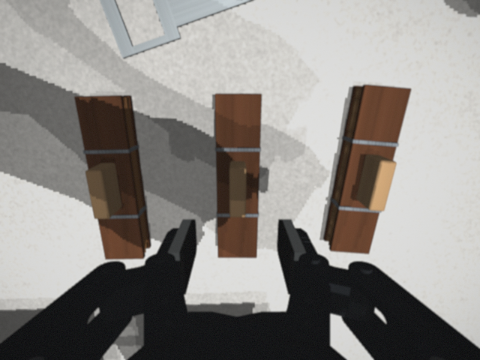

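```bash
python3 - <<'E'
from h import *
f=bot.grab_frame('wrist')
for d in bot.trace(f,'bundle1'):
    if abs(d['point'][0]-312)<40: print(np.round(fit('bundle',[(f,d['region'])],.5658,-.1769,.037),4))
g=bot.grab_frame('top')
for d in bot.trace(g,'bundle1'):
    X=ray(g,d['point'],.02)
    if abs(X[0]-.566)<.04: print(np.round(fit('bundle',[(g,d['region'])],.5658,-.1769,.037),4),d['score'])
E
python3 -m handwheel '[[0,0,0.92,0,0,0],[0,0,0.92,0,0,0],[0,0,0.92,0,0,0],[0,0,0.92,0,0,0],[0,0,0,0,0,0]]'
```

```text
[ 0.5667 -0.1652  0.078   7.6875] 0.64
clock: 22.65
position: [0.5655, -0.1774, 0.0312]
tool_rot: [-3.14, -0.0, 1.605]
force: [-0.7, -0.4, -0.1]
grip_width: 0.0469
```

```bash
python3 -m handwheel '[[0,0,0,0,0,0],[0,0,0,0,0,0],[0,0,0,0,0,0],[0,0,0,0,0,0]]' 1 60
python3 -m handwheel '[[0,0,-1,0,0,0],[0,0,-1,0,0,0],[0,0,-1,0,0,0],[0,0,-1,0,0,0],[0,0,0,0,0,0]]'
python3 plan.py ".56 -.06 .13 1.8" ".5034 .2759 .13 2.492"
python3 - <<'E'
from h import *
f=bot.grab_frame('wrist'); cv2.imwrite('pics/f2.png',cv2.resize(f['pixels'],(480,360)))
o=bot.observe(); p=o['position']
g=bot.grab_frame('scene')
for d in bot.trace(g,'bundle1'):
    u=proj(g,np.array([[p[0],p[1],p[2]]]))[0]
    print(d['score'],d['point'],u)
    if np.hypot(*(u-d['point']))<30: print(np.round(fit('bundle',[(g,d['region'])],p[0],p[1],.037,p[2]-.0305),4),p)
E
```

```text
clock: 23.15
position: [0.5666, -0.1774, 0.033]
tool_rot: [3.14, 0.0, 1.606]
force: [-2.2, 1.1, 7.5]
grip_width: 0.0127
clock: 23.78
position: [0.567, -0.1774, 0.134]
tool_rot: [3.139, 0.001, 1.606]
force: [-0.3, -0.3, -1.5]
grip_width: 0.0123
now [ 0.567  -0.1774  0.134 ] rpy [3.139e+00 1.000e-03 1.606e+00] w 0.0123 t 23.775 F [-0.3 -0.3 -1.5]
5 x [0.941, 0.05, 0.031, 0.0001, 0.0, -0.0062]  -> err mm [ 0.  0. -0.] deg [-0.   0.1  0.1]
13 x [0.992, 0.399, -0.001, 0.0, 0.0, -0.0085]  -> err mm [ 0.4  0.1 -0. ] deg [-0.   0.   0.2]
0.97 [315.1, 168.5] [274.26531964 160.11602873]
0.75 [237.8, 222.7] [274.26531964 160.11602873]
0.72 [283.0, 170.6] [274.26531964 160.11602873]
[ 0.5667 -0.1756  0.0136  0.3228] [ 0.56645344 -0.1771328   0.13270803]
```

View pics/f2.png

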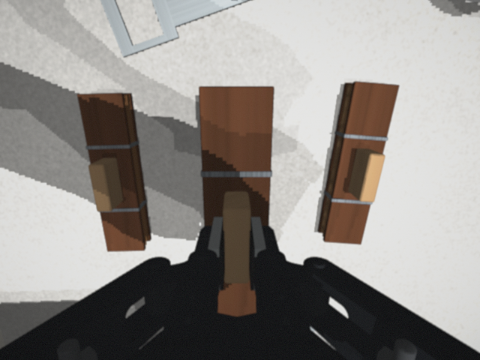

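```bash
python3 -m handwheel '[[0.941,0.05,0.031,0,0,-0.0062],[0.941,0.05,0.031,0,0,-0.0062],[0.941,0.05,0.031,0,0,-0.0062],[0.941,0.05,0.031,0,0,-0.0062],[0.941,0.05,0.031,0,0,-0.0062],[0.992,0.399,0,0,0,-0.0085],[0.992,0.399,0,0,0,-0.0085],[0.992,0.399,0,0,0,-0.0085]]'
python3 -m handwheel '[[0.992,0.399,0,0,0,-0.0085],[0.992,0.399,0,0,0,-0.0085],[0.992,0.399,0,0,0,-0.0085],[0.992,0.399,0,0,0,-0.0085],[0.992,0.399,0,0,0,-0.0085],[0.992,0.399,0,0,0,-0.0085],[0.992,0.399,0,0,0,-0.0085],[0.992,0.399,0,0,0,-0.0085]]'
python3 -m handwheel '[[0.992,0.399,0,0,0,-0.0085],[0.992,0.399,0,0,0,-0.0085],[0,0,0,0,0,0]]'
python3 plan.py ".5034 .2759 .064 2.492"
python3 - <<'E'
from h import *
f=bot.grab_frame('wrist'); cv2.imwrite('pics/f3.png',cv2.resize(f['pixels'],(480,360)))
E
```

```text
clock: 24.92
position: [0.5673, 0.0219, 0.1283]
tool_rot: [3.141, 0.0, 1.965]
force: [0.1, -0.1, -2.1]
grip_width: 0.0129
clock: 25.92
position: [0.5252, 0.2298, 0.1283]
tool_rot: [-3.142, -0.0, 2.392]
force: [0.9, -0.3, -2.6]
grip_width: 0.0124
clock: 26.3
position: [0.5005, 0.2787, 0.1282]
tool_rot: [3.141, -0.001, 2.5]
force: [-0.1, -1.2, -1.6]
grip_width: 0.0127
now [0.5005 0.2787 0.1282] rpy [ 3.141e+00 -1.000e-03  2.500e+00] w 0.0127 t 26.3 F [-0.1 -1.2 -1.6]
3 x [-0.054, -0.007, 0.856, 0.0, -0.0001, 0.0004]  -> err mm [-0.  0.  0.] deg [0.  0.1 0. ]
```

View pics/f3.png

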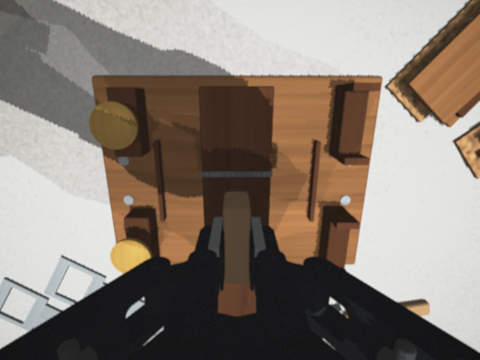

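```bash
cat >> h.py <<'E'
M['pressd']=M['press']+[box(x-2,x+2,-40,40,15,25) for x in(-75,-25,25,75)]
def overlay(cam,items,fn,crop=None,sc=2):
    f=bot.grab_frame(cam); im=cv2.resize(f['pixels'],None,fx=sc,fy=sc,interpolation=cv2.INTER_CUBIC)
    for k,x,y,a,z in items:
        for P in M[k]:
            h=cv2.convexHull((proj(f,place(P,x,y,a,z))*sc).astype(np.float32)); cv2.polylines(im,[np.round(h).astype(np.int32)],True,(0,255,255),1)
    if crop: x0,y0,x1,y1=crop; im=im[y0*sc:y1*sc,x0*sc:x1*sc]
    s=min(800/im.shape[1],600/im.shape[0],1); cv2.imwrite(fn,cv2.resize(im,None,fx=s,fy=s,interpolation=cv2.INTER_AREA)); return f
E
python3 - <<'E'
from h import *
overlay('wrist',[('pressd',.5034,.2759,.921,0)],'pics/f4.png')
E
```

```text
(no output)
```

View pics/f4.png

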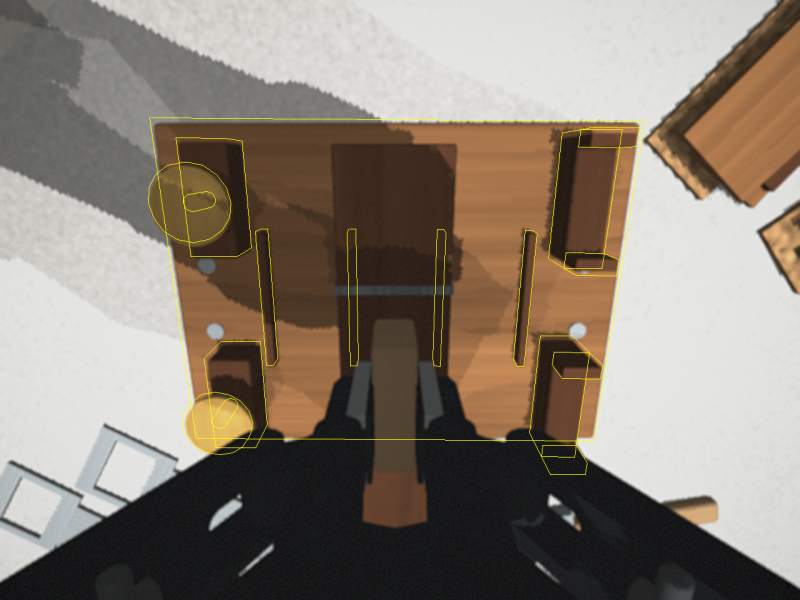

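```bash
python3 -m handwheel '[[-0.16,-0.02,0,0,0,0.0012],[0,0,0.8,0,0,0],[0,0,0.8,0,0,0],[0,0,0.6,0,0,0],[0,0,0,0,0,0]]'
python3 plan.py ".5034 .2759 .049 2.492"
```

```text
clock: 27.02
position: [0.5048, 0.2725, 0.0725]
tool_rot: [-3.14, -0.0, 2.487]
force: [0.1, 0.1, -1.7]
grip_width: 0.013
now [0.5048 0.2725 0.0725] rpy [-3.14  -0.     2.487] w 0.013 t 27.025 F [ 0.1  0.1 -1.7]
1 x [0.126, 0.077, 0.938, -0.0003, -0.0001, -0.0008]  -> err mm [-0. -0. -0.] deg [ 0.  0. -0.]
```

```bash
python3 -m handwheel '[[0,0,0,0,0,0]]'; python3 -m handwheel '[[0,0,0,0,0,0]]'
python3 plan.py ".5034 .2759 .049 2.492"
```

```text
clock: 27.15
position: [0.5054, 0.2731, 0.0738]
tool_rot: [3.141, 0.0, 2.487]
force: [0.0, -0.0, -1.4]
grip_width: 0.0126
clock: 27.28
position: [0.5054, 0.2733, 0.074]
tool_rot: [3.141, 0.0, 2.487]
force: [0.2, 0.4, -2.0]
grip_width: 0.0126
now [0.5054 0.2733 0.074 ] rpy [3.141 0.    2.487] w 0.0126 t 27.275 F [ 0.2  0.4 -2. ]
2 x [0.062, 0.016, 0.5, 0.0001, 0.0, -0.0004]  -> err mm [-0.  0.  0.] deg [-0.  0.  0.]
```

```bash
python3 -m handwheel '[[0.124,0.03,0,0,0,-0.0008],[0,0,0.5,0,0,0],[0,0,0.48,0,0,0],[0,0,0,0,0,0],[0,0,0,0,0,0]]'
python3 plan.py ".5034 .2759 .049 2.492"
python3 - <<'E'
from h import *
overlay('top',[('pressd',.5034,.2759,.921,0)],'pics/f5.png',(120,210,300,360),4)
overlay('scene',[('pressd',.5034,.2759,.921,0)],'pics/f6.png',(340,240,540,400),4)
E
```

```text
clock: 27.9
position: [0.5028, 0.2755, 0.0482]
tool_rot: [-3.141, -0.0, 2.493]
force: [1.4, -0.2, -1.5]
grip_width: 0.0127
now [0.5028 0.2755 0.0482] rpy [-3.141 -0.     2.493] w 0.0127 t 27.9 F [ 1.4 -0.2 -1.5]
1 x [-0.008, 0.029, -0.032, -0.0001, 0.0, 0.0001]  -> err mm [ 0. -0.  0.] deg [-0. -0. -0.]
```

View pics/f6.png

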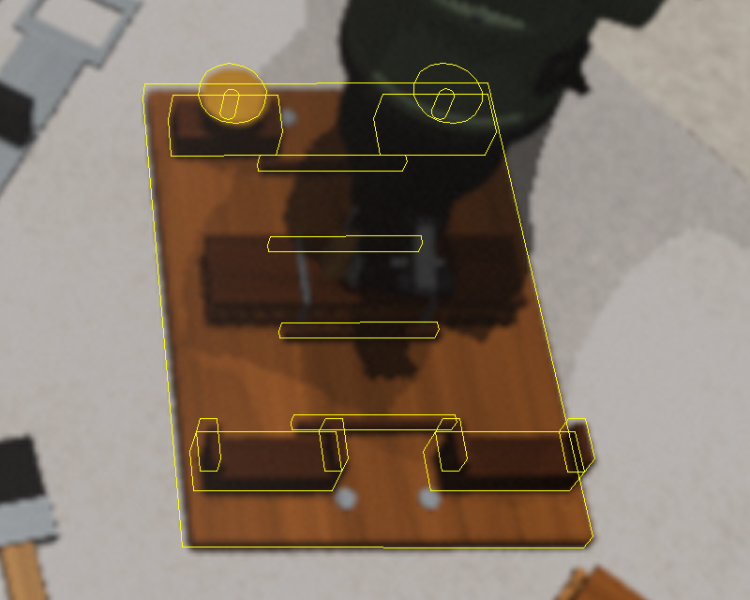

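The bundle sits between the middle strips. Releasing it, then bundle 3 next.

```bash
python3 -m handwheel '[[0,0,0,0,0,0],[0,0,0,0,0,0],[0,0,0,0,0,0]]' 0.3
python3 -m handwheel '[[0,0,-1,0,0,0],[0,0,-1,0,0,0],[0,0,-1,0,0,0],[0,0,-1,0,0,0]]'
python3 - <<'E'
from h import *
measure('bundle','bundle3',[0.05,-.1],n=4,cams=('scene','top'))
overlay('scene',[('pressd',.5034,.2759,.921,0),('bundle',.5034,.2759,.921,.015)],'pics/f7.png',(340,240,540,400),4)
E
```

```text
clock: 28.38
position: [0.503, 0.2757, 0.0489]
tool_rot: [3.141, 0.0, 2.493]
force: [-0.0, 0.1, -0.2]
grip_width: 0.0298
clock: 28.88
position: [0.5029, 0.2756, 0.1497]
tool_rot: [3.141, 0.0, 2.493]
force: [0.2, -0.5, -0.7]
grip_width: 0.0298
bundle3 (0.84, 2, np.float64(0.6849), np.float64(-0.1665), np.float64(-0.031), np.float64(0.0728))
bundle3 (0.73, 2, np.float64(0.499), np.float64(0.2739), np.float64(1.0136), np.float64(0.7511))
bundle3 (0.66, 2, np.float64(0.4479), np.float64(-0.1834), np.float64(0.0528), np.float64(0.0681))
bundle3 (0.48, 1, np.float64(0.5993), np.float64(0.0849), np.float64(-1.1992), np.float64(0.3303))
```

View pics/f7.png

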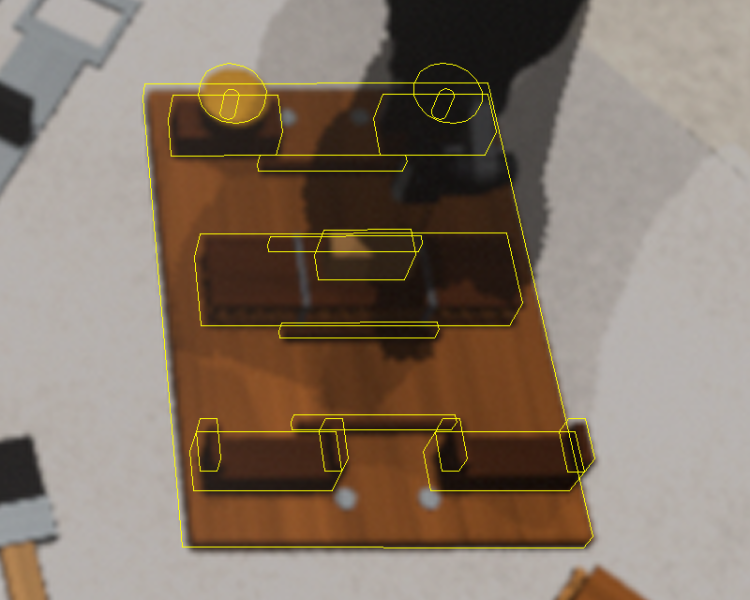

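```bash
python3 plan.py ".56 .03 .15 1.9"  ".4479 -.1834 .12 1.624" ".4479 -.1834 .030 1.624"
```

```text
now [0.5028 0.2756 0.1484] rpy [-3.141 -0.     2.493] w 0.0298 t 29.125 F [-0.5 -0.5 -0.9]
10 x [-0.932, -0.423, -0.006, 0.0, 0.0, 0.0094]  -> err mm [-0.3 -0.   0.1] deg [-0.   0.   0.1]
8 x [-0.93, -0.774, 0.15, 0.0, 0.0, 0.0055]  -> err mm [-0.1  0.2  0. ] deg [-0.   0.   0.1]
4 x [0.002, -0.001, 0.9, 0.0, 0.0, 0.0001]  -> err mm [-0. -0.  0.] deg [-0.   0.  -0.1]
```

```bash
python3 -m handwheel '[[-0.932,-0.423,0,0,0,0.0094],[-0.932,-0.423,0,0,0,0.0094],[-0.932,-0.423,0,0,0,0.0094],[-0.932,-0.423,0,0,0,0.0094],[-0.932,-0.423,0,0,0,0.0094],[-0.932,-0.423,0,0,0,0.0094],[-0.932,-0.423,0,0,0,0.0094],[-0.932,-0.423,0,0,0,0.0094]]' -0.1
python3 -m handwheel '[[-0.932,-0.423,0,0,0,0.0094],[-0.932,-0.423,0,0,0,0.0094],[-0.93,-0.774,0.15,0,0,0.0055],[-0.93,-0.774,0.15,0,0,0.0055],[-0.93,-0.774,0.15,0,0,0.0055],[-0.93,-0.774,0.15,0,0,0.0055],[-0.93,-0.774,0.15,0,0,0.0055],[-0.93,-0.774,0.15,0,0,0.0055]]'
python3 -m handwheel '[[-0.93,-0.774,0.15,0,0,0.0055],[-0.93,-0.774,0.15,0,0,0.0055],[0,0,0,0,0,0],[0,0,0,0,0,0]]'
python3 plan.py  ".4479 -.1834 .030 1.624"
python3 - <<'E'
from h import *
overlay('wrist',[('bundle',.4479,-.1834,.0528,0),('bundle',.6849,-.1665,-.045,0)],'pics/g1.png')
E
```

```text
clock: 30.12
position: [0.5609, 0.0795, 0.1488]
tool_rot: [-3.142, 0.0, 2.016]
force: [-0.6, -0.9, 0.0]
grip_width: 0.0466
clock: 31.12
position: [0.481, -0.1347, 0.1263]
tool_rot: [3.141, 0.0, 1.692]
force: [-0.2, -0.2, -0.1]
grip_width: 0.0471
clock: 31.62
position: [0.4484, -0.1834, 0.1189]
tool_rot: [3.141, -0.0, 1.625]
force: [0.6, 0.4, 0.4]
grip_width: 0.0473
now [ 0.4484 -0.1834  0.1189] rpy [ 3.141 -0.     1.625] w 0.0473 t 31.625 F [0.6 0.4 0.4]
4 x [0.001, -0.006, 0.889, 0.0, 0.0, 0.0]  -> err mm [ 0. -0. -0.] deg [ 0.  -0.   0.1]
```

View pics/g1.png

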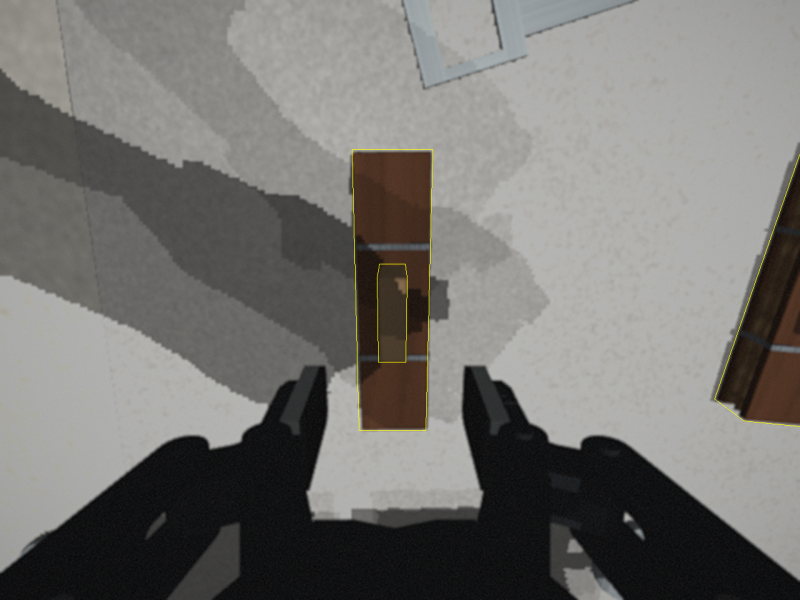

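```bash
python3 -m handwheel '[[0,-0.006,0.889,0,0,0],[0,-0.006,0.889,0,0,0],[0,-0.006,0.889,0,0,0],[0,-0.006,0.889,0,0,0],[0,0,0,0,0,0]]'
python3 -m handwheel '[[0,0,0,0,0,0],[0,0,0,0,0,0],[0,0,0,0,0,0],[0,0,0,0,0,0]]' 1 60
python3 -m handwheel '[[0,0,-1,0,0,0],[0,0,-1,0,0,0],[0,0,-1,0,0,0],[0,0,-1,0,0,0],[0,0,0,0,0,0]]'
python3 plan.py ".53 -.02 .13 1.8" ".4731 .2361 .13 2.492"
```

```text
clock: 32.3
position: [0.4473, -0.1828, 0.029]
tool_rot: [-3.14, -0.001, 1.626]
force: [-0.8, -0.5, -0.3]
grip_width: 0.0469
clock: 32.8
position: [0.4482, -0.1834, 0.0307]
tool_rot: [3.14, 0.0, 1.626]
force: [-1.0, 1.3, 8.7]
grip_width: 0.0129
clock: 33.42
position: [0.4486, -0.1836, 0.1316]
tool_rot: [3.138, 0.001, 1.626]
force: [-0.0, -0.9, -2.1]
grip_width: 0.0128
now [ 0.4486 -0.1836  0.1316] rpy [3.138e+00 1.000e-03 1.626e+00] w 0.0128 t 33.425 F [-0.  -0.9 -2.1]
7 x [0.868, 0.583, 0.01, 0.0001, 0.0, -0.004]  -> err mm [ 0.1 -0.1  0.2] deg [-0.1  0.1  0.1]
11 x [0.921, 0.312, -0.001, 0.0, 0.0, -0.01]  -> err mm [0.  0.1 0.1] deg [-0.1 -0.   0. ]
```

```bash
python3 -m handwheel '[[0.868,0.583,0,0,0,-0.004],[0.868,0.583,0,0,0,-0.004],[0.868,0.583,0,0,0,-0.004],[0.868,0.583,0,0,0,-0.004],[0.868,0.583,0,0,0,-0.004],[0.868,0.583,0,0,0,-0.004],[0.868,0.583,0,0,0,-0.004],[0.921,0.312,0,0,0,-0.01]]'
python3 -m handwheel '[[0.921,0.312,0,0,0,-0.01],[0.921,0.312,0,0,0,-0.01],[0.921,0.312,0,0,0,-0.01],[0.921,0.312,0,0,0,-0.01],[0.921,0.312,0,0,0,-0.01],[0.921,0.312,0,0,0,-0.01],[0.921,0.312,0,0,0,-0.01],[0.921,0.312,0,0,0,-0.01]]'
python3 -m handwheel '[[0.921,0.312,0,0,0,-0.01],[0.921,0.312,0,0,0,-0.01],[0,0,0,0,0,0],[0,0,0,0,0,0],[0,0,0,0,0,0]]'
python3 plan.py ".4731 .2361 .075 2.492"
```

```text
clock: 34.42
position: [0.5313, 0.0054, 0.1292]
tool_rot: [-3.141, -0.0, 1.867]
force: [1.1, -0.2, -1.6]
grip_width: 0.0128
clock: 35.42
position: [0.4949, 0.195, 0.1299]
tool_rot: [3.142, 0.0, 2.371]
force: [0.8, -0.7, -1.7]
grip_width: 0.013
clock: 36.05
position: [0.4725, 0.2356, 0.1299]
tool_rot: [-3.141, 0.0, 2.492]
force: [0.7, 0.4, -1.8]
grip_width: 0.0129
now [0.4725 0.2356 0.1299] rpy [-3.141  0.     2.492] w 0.0129 t 36.05 F [ 0.7  0.4 -1.8]
3 x [-0.002, 0.011, 0.732, 0.0, 0.0, 0.0]  -> err mm [ 0. -0. -0.] deg [-0.  0. -0.]
```

```bash
python3 -m handwheel '[[0,0.03,0.83,0,0,0],[0,0,0.83,0,0,0],[0,0,0.83,0,0,0],[0,0,0.5,0,0,0],[0,0,0.31,0,0,0],[0,0,0,0,0,0],[0,0,0,0,0,0]]'
python3 -m handwheel '[[0,0,0,0,0,0],[0,0,0,0,0,0],[0,0,0,0,0,0]]' 0.3
python3 -m handwheel '[[0,0,-1,0,0,0],[0,0,-1,0,0,0],[0,0,-1,0,0,0],[0,0,-1,0,0,0]]'
python3 - <<'E'
from h import *
overlay('scene',[('pressd',.5034,.2759,.921,0)],'pics/g2.png',(340,240,540,400),4)
E
python3 plan.py ".56 .03 .15 1.9"  ".6849 -.1665 .12 1.526" ".6849 -.1665 .030 1.526"
```

```text
clock: 36.92
position: [0.473, 0.2368, 0.0479]
tool_rot: [3.141, 0.0, 2.493]
force: [0.5, -0.2, -1.2]
grip_width: 0.0132
clock: 37.3
position: [0.4728, 0.2367, 0.0476]
tool_rot: [3.141, 0.0, 2.493]
force: [0.2, -0.5, -0.2]
grip_width: 0.03
clock: 37.8
position: [0.4726, 0.2366, 0.1483]
tool_rot: [3.142, 0.0, 2.493]
force: [-1.0, -0.6, -0.5]
grip_width: 0.0301
now [0.4738 0.2372 0.1511] rpy [3.138e+00 1.000e-03 2.492e+00] w 0.0302 t 37.85 F [2.1 0.5 4.2]
9 x [-0.977, -0.264, 0.005, 0.0001, 0.0, 0.0105]  -> err mm [ 0.1  0.  -0.1] deg [-0.1  0.  -0.1]
9 x [-0.957, 0.41, 0.134, 0.0, 0.0, 0.0066]  -> err mm [-0.   0.1 -0. ] deg [-0.1  0.1 -0. ]
4 x [0.002, 0.001, 0.9, -0.0001, 0.0001, 0.0]  -> err mm [-0.1 -0.1 -0. ] deg [ 0.1 -0.1 -0. ]
```

View pics/g2.png

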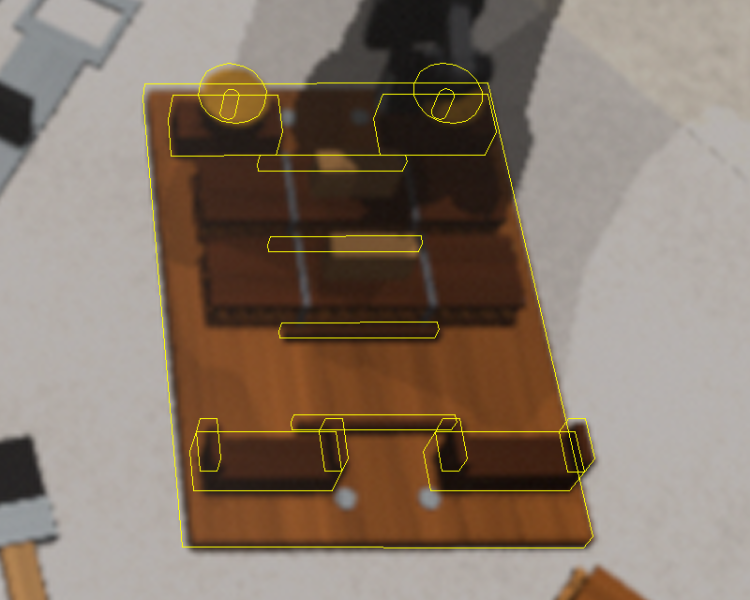

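Two bundles are in, in the -50 and middle lanes. Going for the third.

```bash
python3 -m handwheel '[[-0.977,-0.264,0,0,0,0.0105],[-0.977,-0.264,0,0,0,0.0105],[-0.977,-0.264,0,0,0,0.0105],[-0.977,-0.264,0,0,0,0.0105],[-0.977,-0.264,0,0,0,0.0105],[-0.977,-0.264,0,0,0,0.0105],[-0.977,-0.264,0,0,0,0.0105],[-0.977,-0.264,0,0,0,0.0105]]' -0.1
python3 -m handwheel '[[-0.977,-0.264,0,0,0,0.0105],[-0.957,0.41,0.134,0,0,0.0066],[-0.957,0.41,0.134,0,0,0.0066],[-0.957,0.41,0.134,0,0,0.0066],[-0.957,0.41,0.134,0,0,0.0066],[-0.957,0.41,0.134,0,0,0.0066],[-0.957,0.41,0.134,0,0,0.0066],[-0.957,0.41,0.134,0,0,0.0066]]'
python3 -m handwheel '[[-0.957,0.41,0.134,0,0,0.0066],[-0.957,0.41,0.134,0,0,0.0066],[0,0,0,0,0,0],[0,0,0,0,0,0]]'
python3 plan.py  ".6849 -.1665 .030 1.526"
python3 - <<'E'
from h import *
overlay('wrist',[('bundle',.6849,-.1665,-.045,0)],'pics/g3.png')
E
```

```text
clock: 38.85
position: [0.5558, 0.0529, 0.1474]
tool_rot: [-3.142, 0.0, 1.96]
force: [0.3, 0.4, -0.2]
grip_width: 0.047
clock: 39.85
position: [0.6628, -0.1212, 0.1237]
tool_rot: [-3.141, -0.0, 1.605]
force: [-0.9, 0.2, 0.7]
grip_width: 0.0474
clock: 40.35
position: [0.6836, -0.167, 0.1171]
tool_rot: [-3.141, -0.0, 1.525]
force: [-0.5, 0.7, -0.1]
grip_width: 0.0468
now [ 0.6836 -0.167   0.1171] rpy [-3.141 -0.     1.525] w 0.0468 t 40.35 F [-0.5  0.7 -0.1]
4 x [0.005, 0.013, 0.871, 0.0, 0.0, 0.0]  -> err mm [0. 0. 0.] deg [-0. -0. -0.]
```

View pics/g3.png

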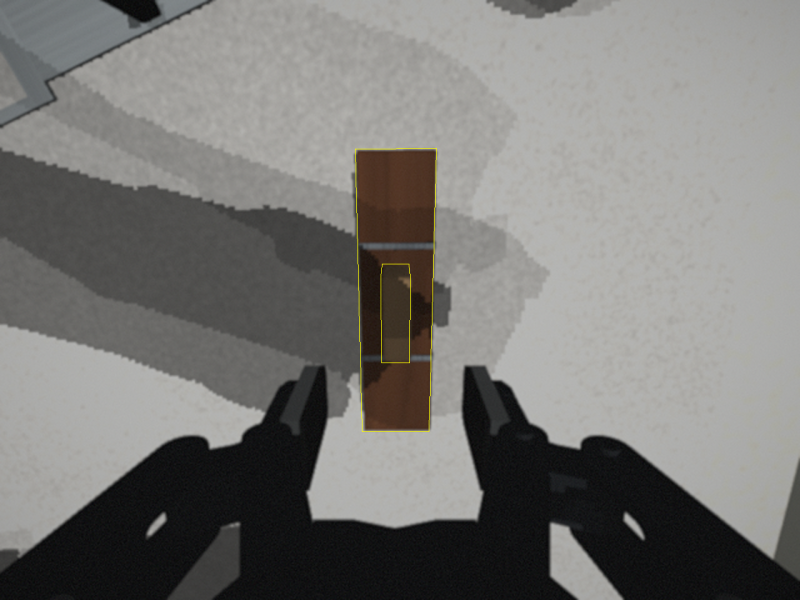

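```bash
python3 -m handwheel '[[0.005,0.013,0.871,0,0,0],[0.005,0.013,0.871,0,0,0],[0.005,0.013,0.871,0,0,0],[0.005,0.013,0.871,0,0,0],[0,0,0,0,0,0]]'
python3 -m handwheel '[[0,0,0,0,0,0],[0,0,0,0,0,0],[0,0,0,0,0,0],[0,0,0,0,0,0]]' 1 60
python3 -m handwheel '[[0,0,-1,0,0,0],[0,0,-1,0,0,0],[0,0,-1,0,0,0],[0,0,-1,0,0,0],[0,0,-0.5,0,0,0],[0,0,0,0,0,0]]'
python3 plan.py ".56 0 .143 1.8" ".5337 .3157 .143 2.492"
```

```text
clock: 41.02
position: [0.6841, -0.1663, 0.0278]
tool_rot: [-3.138, -0.0, 1.526]
force: [-0.1, -2.1, 1.1]
grip_width: 0.047
clock: 41.52
position: [0.6857, -0.1667, 0.031]
tool_rot: [3.14, 0.0, 1.526]
force: [-2.4, 0.6, 6.4]
grip_width: 0.0133
clock: 42.28
position: [0.6855, -0.1665, 0.1431]
tool_rot: [3.141, 0.0, 1.526]
force: [0.0, -0.4, -2.5]
grip_width: 0.0127
now [ 0.6855 -0.1665  0.1431] rpy [3.141 0.    1.526] w 0.0127 t 42.275 F [ 0.  -0.4 -2.5]
8 x [0.88, -0.565, 0.0, 0.0, 0.0, -0.0055]  -> err mm [0.1 0.1 0. ] deg [0.1 0.  0.1]
12 x [0.963, 0.483, 0.0, 0.0, 0.0, -0.0091]  -> err mm [-0.6 -0.1  0.1] deg [ 0.   0.  -0.2]
```

```bash
python3 -m handwheel '[[0.88,-0.565,0,0,0,-0.0055],[0.88,-0.565,0,0,0,-0.0055],[0.88,-0.565,0,0,0,-0.0055],[0.88,-0.565,0,0,0,-0.0055],[0.88,-0.565,0,0,0,-0.0055],[0.88,-0.565,0,0,0,-0.0055],[0.88,-0.565,0,0,0,-0.0055],[0.88,-0.565,0,0,0,-0.0055]]'
python3 -m handwheel '[[0.963,0.483,0,0,0,-0.0091],[0.963,0.483,0,0,0,-0.0091],[0.963,0.483,0,0,0,-0.0091],[0.963,0.483,0,0,0,-0.0091],[0.963,0.483,0,0,0,-0.0091],[0.963,0.483,0,0,0,-0.0091],[0.963,0.483,0,0,0,-0.0091],[0.963,0.483,0,0,0,-0.0091]]'
python3 -m handwheel '[[0.963,0.483,0,0,0,-0.0091],[0.963,0.483,0,0,0,-0.0091],[0.963,0.483,0,0,0,-0.0091],[0.963,0.483,0,0,0,-0.0091],[0,0,0,0,0,0],[0,0,0,0,0,0],[0,0,0,0,0,0]]'
python3 plan.py ".5337 .3157 .047 2.492"
```

```text
clock: 43.28
position: [0.5585, 0.0006, 0.1416]
tool_rot: [-3.14, -0.0, 1.803]
force: [-0.6, -0.1, -1.8]
grip_width: 0.013
clock: 44.28
position: [0.5665, 0.2151, 0.1426]
tool_rot: [-3.142, 0.0, 2.263]
force: [0.6, -0.4, -2.4]
grip_width: 0.0129
clock: 45.15
position: [0.5343, 0.3151, 0.1427]
tool_rot: [-3.141, 0.0, 2.487]
force: [-0.1, 0.2, -0.6]
grip_width: 0.0129
now [0.5343 0.3151 0.1427] rpy [-3.141  0.     2.487] w 0.0129 t 45.15 F [-0.1  0.2 -0.6]
4 x [0.009, 0.001, 0.957, 0.0, 0.0, -0.0002]  -> err mm [-0.  0.  0.] deg [-0.  0.  0.]
```

Now lower and release it. I'll also work out the bar's insertion path in 2D.

```bash
python3 -m handwheel '[[0.03,0,0.95,0,0,-0.0008],[0,0,0.95,0,0,0],[0,0,0.95,0,0,0],[0,0,0.6,0,0,0],[0,0,0.38,0,0,0],[0,0,0,0,0,0],[0,0,0,0,0,0]]'
python3 -m handwheel '[[0,0,0,0,0,0],[0,0,0,0,0,0],[0,0,0,0,0,0]]' 0.3
python3 -m handwheel '[[0,0,-1,0,0,0],[0,0,-1,0,0,0],[0,0,-1,0,0,0],[0,0,-1,0,0,0]]'
cat > ins.py <<'E'
import numpy as np, heapq
from scipy.ndimage import distance_transform_edt as edt
# 2D x-z, stud axis x=0, saddle top z=0. obstacle distance field
r=0.25; xs=np.arange(-60,60,r); zs=np.arange(-40,80,r); X,Z=np.meshgrid(xs,zs,indexing='ij')
ob=((abs(X)<=12)&(Z<=0)&(Z>=-25))|((abs(X)<=4)&(Z<=18))|((abs(X)<=18)&(Z>=18)&(Z<=22))|((abs(X)<=14)&(Z>=22)&(Z<=25))|(Z<-25)
ob|=(X>25)&(Z<=1)   # bundle edge at -70 => 25 right of the stud
D=edt(~ob)*r
def pts():
    P=[]
    for a,b in((-27.5,-15.5),(15.5,50)):
        x=np.arange(a,b+.1,1.)
        P+= [np.c_[x,0*x],np.c_[x,0*x+4]]+[np.array([[e,2.]]) for e in(a,b)]
    return np.concatenate(P)
B=pts()
def clear(ex,ez,th):  # eye centre underside at (ex,ez), +x end up by th
    c,s=np.cos(th),np.sin(th)
    x=ex+c*B[:,0]-s*B[:,1]; z=ez+s*B[:,0]+c*B[:,1]
    i=np.round((x-xs[0])/r).astype(int); j=np.round((z-zs[0])/r).astype(int)
    ok=(i>=0)&(i<len(xs))&(j>=0)&(j<len(zs))
    return D[i[ok],j[ok]].min() if ok.any() else 50.
E
cat > ins2.py <<'E'
from ins import *
# widest-path over grid
ex=np.arange(-30,24.1,1.); ez=np.arange(-4,56,1.); th=np.radians(np.arange(0,56,3))
C=np.array([[[clear(a,b,t) for t in th] for b in ez] for a in ex])
np.save('C.npy',C)
g=(int(np.argmin(abs(ex))),int(np.argmin(abs(ez-2))),0)
print('goal clear',C[g])
st=(int(np.argmin(abs(ex+6))),len(ez)-1,int(np.argmin(abs(th-np.radians(42)))))
best=np.full(C.shape,-1.); best[g]=9; q=[(-9,g)]; par={g:None}
while q:
    b,n=heapq.heappop(q); b=-b
    if b<best[n]: continue
    for d in [(i,j,k) for i in(-1,0,1) for j in(-1,0,1) for k in(-1,0,1)]:
        m=tuple(np.add(n,d))
        if min(m)<0 or any(m[i]>=C.shape[i] for i in range(3)): continue
        v=min(b,C[m] if not (abs(ex[m[0]])<5 and ez[m[1]]<5) else max(C[m],min(b,C[m]+1.5)))
        if v>best[m]+1e-9 and v>0: best[m]=v; par[m]=n; heapq.heappush(q,(-v,m))
print('bottleneck',best[st])
n=st; k=0
while n is not None:
    if k%3==0: print(ex[n[0]],ez[n[1]],round(np.degrees(th[n[2]])),round(C[n],2))
    n=par[n]; k+=1
# best clearance for straight normal insertion at given th
E
python3 ins2.py
python3 - <<'E'
from h import *
f=overlay('scene',[('pressd',.5034,.2759,.921,0)],'pics/h1.png',(340,240,540,400),4)
for c in('top','scene'):
  g=bot.grab_frame(c); print(c,[(d['score'],d['point'],int(d['region'].sum())) for d in bot.trace(g,'bar1')])
E
```

```text
clock: 46.02
position: [0.5338, 0.3164, 0.0473]
tool_rot: [3.141, 0.0, 2.493]
force: [-0.5, 0.3, -1.8]
grip_width: 0.013
clock: 46.4
position: [0.5335, 0.3163, 0.047]
tool_rot: [3.141, 0.0, 2.493]
force: [0.2, 0.1, 0.5]
grip_width: 0.0298
clock: 46.9
position: [0.5334, 0.3162, 0.1478]
tool_rot: [3.142, 0.0, 2.493]
force: [-0.8, -0.2, 0.7]
grip_width: 0.0304
goal clear 1.0
bottleneck 3.0
-6.0 55.0 42 16.81
-9.0 52.0 33 19.95
-12.0 49.0 24 21.57
-15.0 46.0 15 23.32
-18.0 43.0 6 19.5
-21.0 40.0 0 15.0
-24.0 37.0 0 12.0
-27.0 34.0 0 9.0
-30.0 31.0 0 6.0
-30.0 28.0 3 3.75
-30.0 25.0 12 3.34
-30.0 23.0 21 3.81
-30.0 20.0 30 3.69
-29.0 17.0 39 3.35
-26.0 19.0 36 3.0
-23.0 19.0 36 3.0
-20.0 19.0 36 3.0
-17.0 19.0 36 3.0
-14.0 19.0 36 3.0
-11.0 19.0 36 3.0
-8.0 19.0 36 3.0
-5.0 19.0 36 3.0
-2.0 19.0 36 3.0
1.0 19.0 36 3.0
4.0 18.0 27 3.0
7.0 17.0 24 3.25
7.0 15.0 15 3.16
7.0 12.0 6 3.75
5.0 9.0 0 5.0
2.0 6.0 0 5.0
-1.0 3.0 3 3.34
top [(0.62, [311.3, 252.7], 1189), (0.61, [285.2, 248.8], 1149)]
scene [(0.68, [336.2, 276.0], 1766), (0.57, [319.6, 244.2], 1628), (0.35, [347.6, 384.9], 1306)]
```

View pics/h1.png

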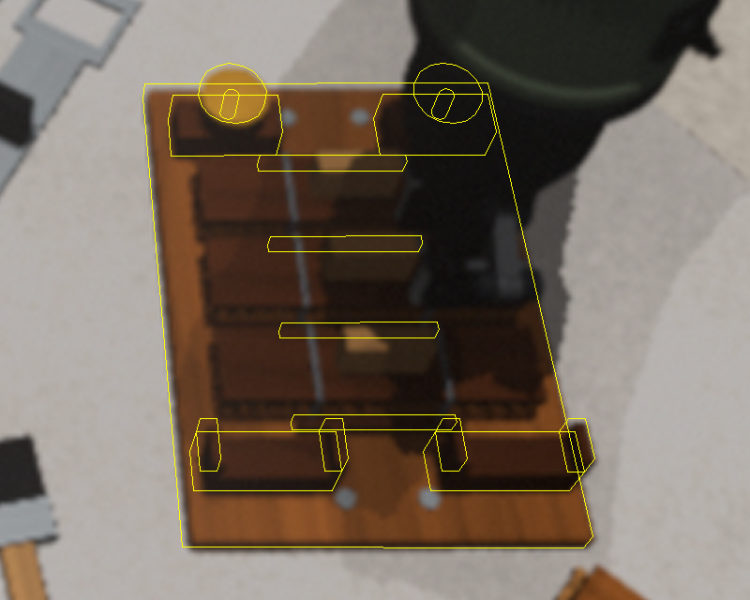

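All three bundles are in their lanes, flat. Now I'll measure the bars.

```bash
cat > mb.py <<'E'
from h import *
def bars(save=None,mins=.3):
    f=bot.grab_frame('top'); df=bot.trace(f,'bar1'); g=bot.grab_frame('scene'); dg=bot.trace(g,'bar1'); out=[]
    for d in df:
        if d['score']<mins: continue
        X=ray(f,d['point'],.004); u=proj(g,X[None])[0]; fr=[(f,d['region'])]
        l=sorted((np.hypot(*(u-e['point'])),i) for i,e in enumerate(dg))
        if l and l[0][0]<22: fr.append((g,dg[l[0][1]]['region']))
        rs=[]
        for a in(.2,.5): rs.append(fit('bar',fr,X[0],X[1],a))
        r=min(rs,key=lambda r:r[3]); out.append(r); print(d['score'],len(fr),np.round(r,4),'raw',[np.round(q[3],3) for q in rs])
    return out
if __name__=='__main__':
    o=bars(); it=[('bar',r[0],r[1],r[2],0) for r in o]
    overlay('top',it,'pics/b1.png',(220,180,370,320),5); overlay('scene',it,'pics/b2.png',(270,190,400,330),4)
E
python3 mb.py
```

```text
0.85 1 [ 0.5654 -0.0026  0.3384  0.1231] raw [np.float64(0.125), np.float64(0.123)]
0.72 2 [0.5841 0.0777 0.3765 0.0903] raw [np.float64(0.1), np.float64(0.09)]
```

View pics/b1.png

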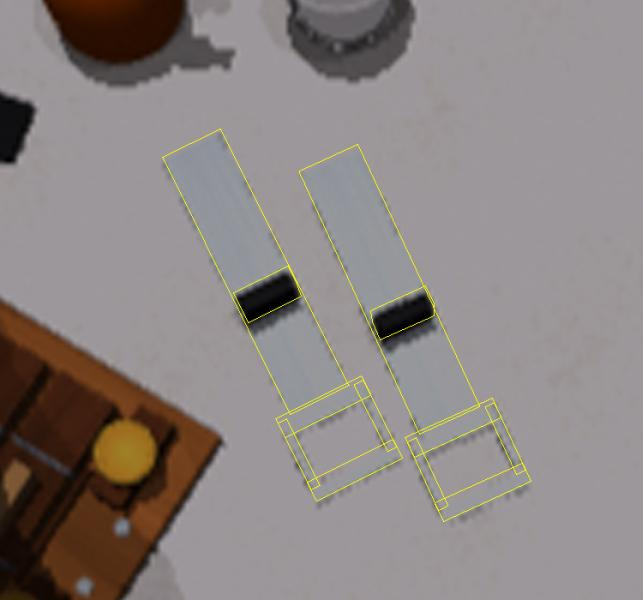

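View pics/b2.png

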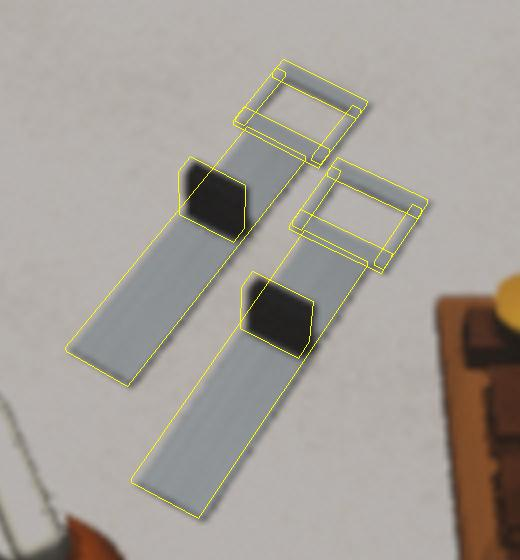

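```bash
python3 plan.py ".584 .0777 .10 1.947" ".584 .0777 .012 1.947"
```

```text
now [0.5333 0.3161 0.1464] rpy [-3.141 -0.     2.493] w 0.03 t 47.45 F [-0.6  1.1  0.6]
9 x [-0.978, -0.497, 0.206, 0.0, 0.0, 0.0097]  -> err mm [ 0.2  0.2 -0.2] deg [-0.   0.  -0.1]
4 x [0.001, 0.003, 0.882, 0.0, 0.0, -0.0001]  -> err mm [ 0.1 -0.   0. ] deg [-0.  0.  0.]
```

```bash
python3 -m handwheel '[[-0.978,-0.497,0,0,0,0.0097],[-0.978,-0.497,0,0,0,0.0097],[-0.978,-0.497,0,0,0,0.0097],[-0.978,-0.497,0,0,0,0.0097],[-0.978,-0.497,0.3,0,0,0.0097],[-0.978,-0.497,0.3,0,0,0.0097],[-0.978,-0.497,0.3,0,0,0.0097],[-0.978,-0.497,0.3,0,0,0.0097]]' -0.1
python3 -m handwheel '[[-0.978,-0.497,0.3,0,0,0.0097],[0,0,0,0,0,0],[0,0,0,0,0,0],[0,0,0,0,0,0]]'
python3 plan.py ".584 .0777 .012 1.947"
python3 - <<'E'
from h import *
overlay('wrist',[('bar',.584,.0777,.3765,0)],'pics/i1.png')
E
```

```text
clock: 48.45
position: [0.5848, 0.1032, 0.1162]
tool_rot: [-3.141, 0.0, 2.002]
force: [1.2, 0.0, 0.5]
grip_width: 0.0468
clock: 48.95
position: [0.584, 0.0785, 0.1095]
tool_rot: [3.141, -0.0, 1.946]
force: [-0.6, 1.2, -0.1]
grip_width: 0.0468
now [0.584  0.0785 0.1095] rpy [ 3.141 -0.     1.946] w 0.0468 t 48.95 F [-0.6  1.2 -0.1]
4 x [-0.008, -0.003, 0.975, 0.0, 0.0, 0.0]  -> err mm [0. 0. 0.] deg [ 0.  -0.  -0.1]
```

View pics/i1.png

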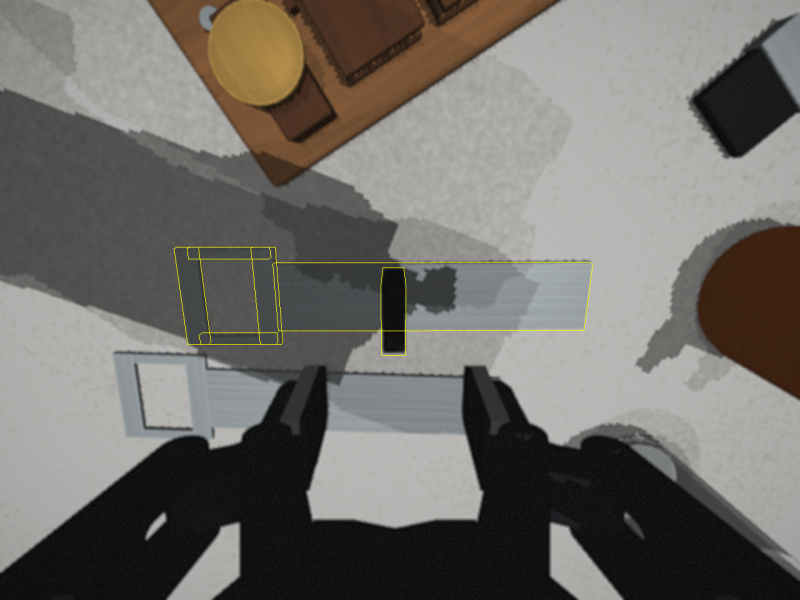

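```bash
python3 -m handwheel '[[-0.03,0,0.975,0,0,0],[0,0,0.975,0,0,0],[0,0,0.975,0,0,0],[0,0,0.6,0,0,0],[0,0,0.37,0,0,0],[0,0,0,0,0,0]]'
python3 -m handwheel '[[0,0,0,0,0,0],[0,0,0,0,0,0],[0,0,0,0,0,0],[0,0,0,0,0,0],[0,0,0,0,0,0]]' 1 90
python3 plan.py
python3 -m handwheel '[[0,0,-1,0,0,0],[0,0,-1,0,0,0],[0,0,-1,0,0,0],[0,0,-1,0,0,0],[0,0,-1,0,0,0],[0,0,-1,0,0,0],[0,0,0,0,0,0],[0,0,0,0,0,0]]'
python3 - <<'E'
from h import *
o=bot.observe();p=o['position'];print(p,o['tool_rot'])
overlay('wrist',[('bar',p[0],p[1],o['tool_rot'][2]-np.pi/2,p[2]-.012)],'pics/i2.png')
overlay('scene',[('bar',p[0],p[1],o['tool_rot'][2]-np.pi/2,p[2]-.012)],'pics/i3.png',(240,100,480,300),3)
E
```

```text
clock: 49.75
position: [0.5841, 0.077, 0.0119]
tool_rot: [-3.141, -0.0, 1.945]
force: [-0.4, -0.0, -0.3]
grip_width: 0.0468
clock: 50.38
position: [0.5846, 0.0771, 0.0129]
tool_rot: [3.141, 0.0, 1.945]
force: [-2.9, 0.8, 7.0]
grip_width: 0.0106
now [0.5846 0.0771 0.0129] rpy [3.141 0.    1.945] w 0.0106 t 50.375 F [-2.9  0.8  7. ]
clock: 51.38
position: [0.5837, 0.0771, 0.1613]
tool_rot: [-3.141, -0.0, 1.945]
force: [-0.0, 0.4, -3.8]
grip_width: 0.0107
[0.58373892 0.0770903  0.16126762] [-3.14080204e+00 -2.38846362e-04  1.94490843e+00]
```

View pics/i2.png

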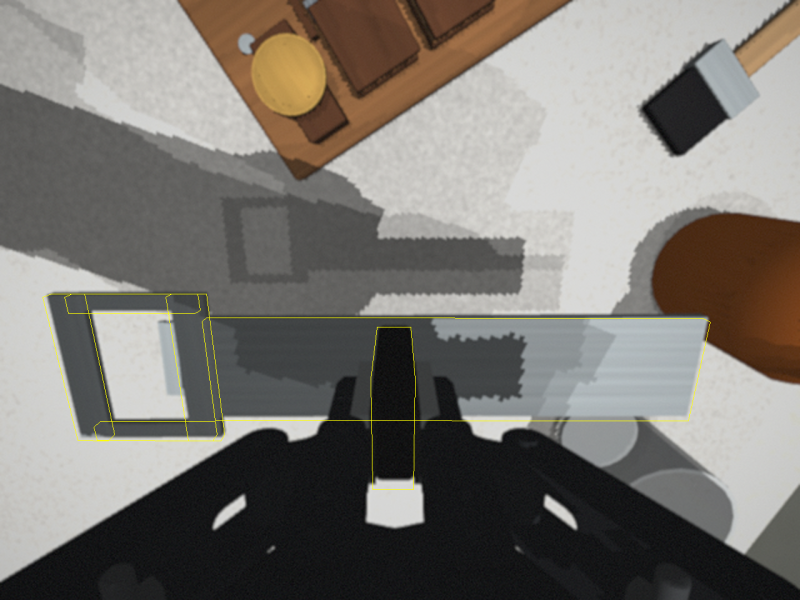

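View pics/i3.png

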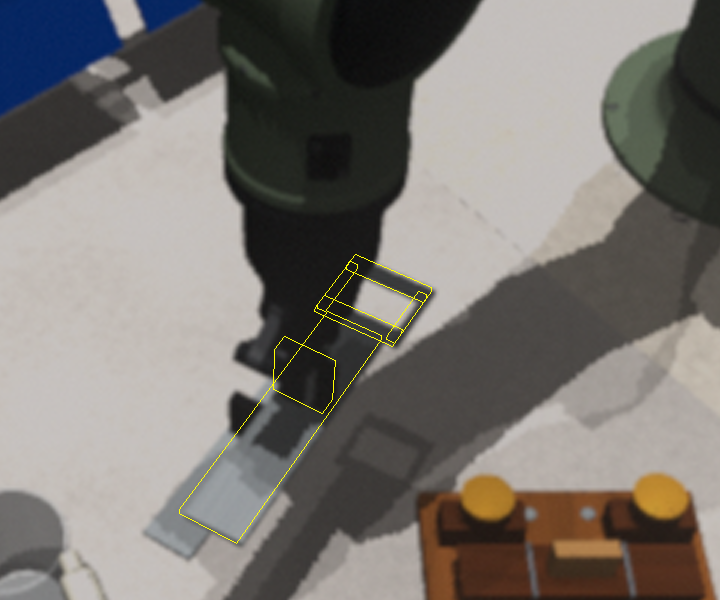

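```bash
cat > wp.py <<'E'
import numpy as np,sys
PX,PY,PSI=.5034,.2759,.921
def tcp(stud,ex,ez,th,h=.0125,dy=0.):
    u=np.array([np.cos(PSI),np.sin(PSI),0]); v=np.array([-np.sin(PSI),np.cos(PSI),0]); k=np.array([0,0,1.])
    t=np.radians(th); bx=np.cos(t)*u+np.sin(t)*k; bz=-np.sin(t)*u+np.cos(t)*k
    E=np.array([PX,PY,.04])+u*(-.095+ex/1000)+v*((-.058 if stud==1 else .058)+dy/1000)+k*ez/1000
    P=E+.095*bx+h*bz
    return "%.4f %.4f %.4f %.4f %.4f"%(*P,PSI+np.pi/2,-t)
if __name__=='__main__':
    s=int(sys.argv[1]); dy=float(sys.argv[2])
    import subprocess
    a=[]
    for w in sys.argv[3:]:
        f=w.split(); n=f[3:4]; a.append(tcp(s,*map(float,f[:3]),dy=dy)+(' '+n[0] if n else ''))
    subprocess.run(['python3','plan.py']+a)
E
python3 - <<'E'
from ins import *
W=[(-26,40,36),(-26,19,36),(0,19,36),(3,18.5,30),(6,17.5,24),(7,15,15),(7,12,6),(5,9,0),(0,3,0)]
for a,b in zip(W,W[1:]):
    print(a,b,[round(clear(*(np.array(a[:2])+(np.array(b[:2])-a[:2])*s),np.radians(a[2]+(b[2]-a[2])*s)),1) for s in np.linspace(0,1,7)])
# tolerance: clearance at key when offset
E
python3 wp.py 2 -1 "-26 70 36" "-26 40 36"
```

```text
(-26, 40, 36) (-26, 19, 36) [np.float64(22.4), np.float64(20.5), np.float64(17.0), np.float64(13.5), np.float64(10.0), np.float64(6.5), np.float64(3.0)]
(-26, 19, 36) (0, 19, 36) [np.float64(3.0), np.float64(3.0), np.float64(3.0), np.float64(3.0), np.float64(3.0), np.float64(3.0), np.float64(3.0)]
(0, 19, 36) (3, 18.5, 30) [np.float64(3.0), np.float64(2.8), np.float64(2.5), np.float64(2.3), np.float64(2.4), np.float64(2.3), np.float64(2.8)]
(3, 18.5, 30) (6, 17.5, 24) [np.float64(2.8), np.float64(3.1), np.float64(3.5), np.float64(3.0), np.float64(2.9), np.float64(2.7), np.float64(2.9)]
(6, 17.5, 24) (7, 15, 15) [np.float64(2.9), np.float64(2.7), np.float64(2.8), np.float64(2.8), np.float64(2.8), np.float64(3.1), np.float64(3.2)]
(7, 15, 15) (7, 12, 6) [np.float64(3.2), np.float64(3.2), np.float64(3.2), np.float64(3.5), np.float64(3.5), np.float64(3.5), np.float64(3.8)]
(7, 12, 6) (5, 9, 0) [np.float64(3.8), np.float64(3.8), np.float64(4.0), np.float64(4.2), np.float64(4.5), np.float64(4.8), np.float64(5.0)]
(5, 9, 0) (0, 3, 0) [np.float64(5.0), np.float64(6.0), np.float64(6.0), np.float64(5.0), np.float64(4.0), np.float64(3.0), np.float64(2.0)]
now [0.5836 0.0769 0.1609] rpy [-3.14  -0.     1.945] w 0.0108 t 51.475 F [-0.1 -0.3 -3.4]
11 x [0.914, -0.046, -0.044, -0.0089, 0.0025, -0.0077]  -> err mm [ 0.2  0.4 -0.2] deg [ 0.1 -0.1  0.2]
1 x [0.002, -0.697, 0.986, 0.0002, -0.0003, 0.0004]  -> err mm [ 0.  0. -0.] deg [ 0. -0.  0.]
```

```bash
python3 -m handwheel '[[0.914,-0.046,-0.044,-0.0089,0.0025,-0.0077],[0.914,-0.046,-0.044,-0.0089,0.0025,-0.0077],[0.914,-0.046,-0.044,-0.0089,0.0025,-0.0077],[0.914,-0.046,-0.044,-0.0089,0.0025,-0.0077],[0.914,-0.046,-0.044,-0.0089,0.0025,-0.0077],[0.914,-0.046,-0.044,-0.0089,0.0025,-0.0077],[0.914,-0.046,-0.044,-0.0089,0.0025,-0.0077],[0.914,-0.046,-0.044,-0.0089,0.0025,-0.0077]]'
python3 -m handwheel '[[0.914,-0.046,-0.044,-0.0089,0.0025,-0.0077],[0.914,-0.046,-0.044,-0.0089,0.0025,-0.0077],[0.914,-0.046,-0.044,-0.0089,0.0025,-0.0077],[0,0,0,0,0,0],[0,0,0,0,0,0],[0,0,0,0,0,0]]'
python3 wp.py 2 -1 "-26 70 36" "-26 40 36"
python3 - <<'E'
from h import *
print(np.round(bot.observe()['qpos'],2))
overlay('wrist',[('pressd',.5034,.2759,.921,0)],'pics/i4.png')
overlay('scene',[('pressd',.5034,.2759,.921,0)],'pics/i5.png',(340,180,560,400),3)
E
```

```text
clock: 52.48
position: [0.4797, 0.2265, 0.1737]
tool_rot: [2.681, -0.034, 2.349]
force: [0.4, 1.1, -3.7]
grip_width: 0.0109
clock: 53.22
position: [0.4492, 0.2545, 0.1878]
tool_rot: [2.594, -0.039, 2.448]
force: [0.4, 0.2, -4.5]
grip_width: 0.0105
now [0.4492 0.2545 0.1878] rpy [ 2.594 -0.039  2.448] w 0.0105 t 53.225 F [ 0.4  0.2 -4.5]
2 x [0.527, -0.178, 0.184, -0.0064, -0.0006, -0.0046]  -> err mm [-0.  0. -0.] deg [ 0. -0. -0.]
1 x [-0.001, -0.706, 0.971, 0.0001, -0.0001, -0.0001]  -> err mm [-0.  0.  0.] deg [-0.  0.  0.]
[-0.26  0.29 -0.26  2.31 -1.26  0.16  1.59]
```

View pics/i4.png

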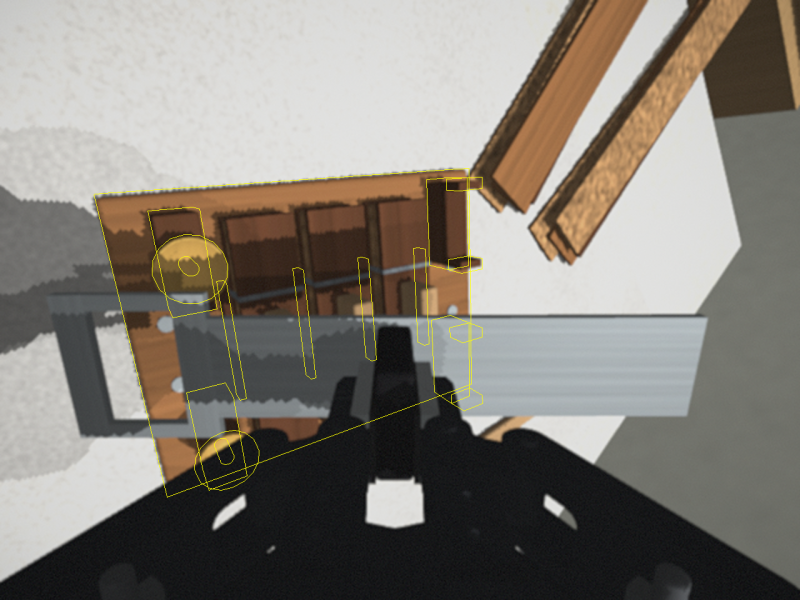

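View pics/i5.png

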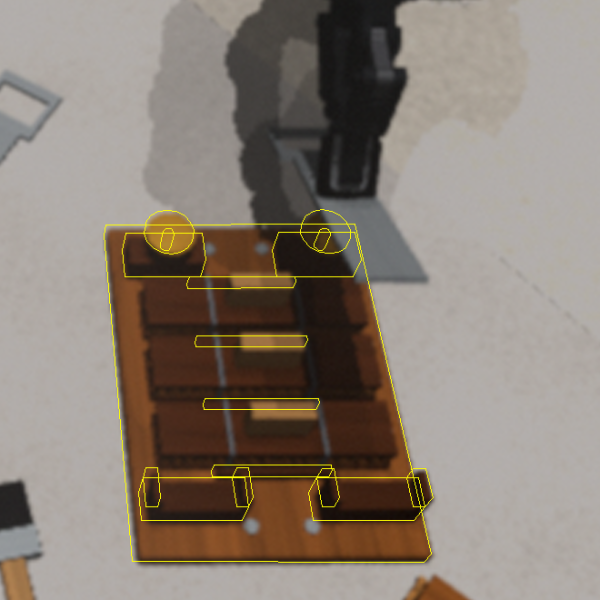

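```bash
cat > ins3.py <<'E'
import numpy as np,heapq
from ins import *
C=np.load('C.npy'); ex=np.arange(-30,24.1,1.); ez=np.arange(-4,56,1.); th=np.arange(0,56,3)
g=(int(np.argmin(abs(ex-5))),int(np.argmin(abs(ez-9))),0); 
for K in range(5,13):
    best=np.full(C.shape,-1.); best[g]=9; q=[(-9,g)]; par={g:None}
    st=(10,len(ez)-1,3)
    while q:
        b,n=heapq.heappop(q); b=-b
        if b<best[n]: continue
        for d in [(i,j,k) for i in(-1,0,1) for j in(-1,0,1) for k in(-1,0,1)]:
            m=tuple(np.add(n,d))
            if min(m)<0 or any(m[i]>=C.shape[i] for i in range(3)) or m[2]>K: continue
            v=min(b,C[m])
            if v>best[m]+1e-9 and v>0: best[m]=v; par[m]=n; heapq.heappush(q,(-v,m))
    print(th[K],best[st])
    if K in(7,8,9):
        n=st;k=0
        while n is not None:
            if ez[n[1]]<26 and k%3==0: print((ex[n[0]],ez[n[1]],int(th[n[2]])),end=' ')
            n=par[n];k+=1
        print()
E
python3 ins3.py
```

```text
15 -1.0
18 -1.0
21 -1.0Traceback (most recent call last):
  File "ins3.py", line 21, in <module>
    n=par[n];k+=1
      ~~~^^^
KeyError: (10, 59, 3)
```

```bash
sed -i 's/        n=st;k=0/        if best[st]<0: continue\n        n=st;k=0/' ins3.py; python3 ins3.py
```

```text
15 -1.0
18 -1.0
21 -1.0
24 0.75
(np.float64(-30.0), np.float64(25.0), 3) (np.float64(-30.0), np.float64(23.0), 12) (np.float64(-30.0), np.float64(20.0), 21) (np.float64(-27.0), np.float64(20.0), 24) (np.float64(-24.0), np.float64(20.0), 24) (np.float64(-21.0), np.float64(20.0), 24) (np.float64(-18.0), np.float64(20.0), 24) (np.float64(-15.0), np.float64(20.0), 24) (np.float64(-12.0), np.float64(20.0), 24) (np.float64(-9.0), np.float64(20.0), 24) (np.float64(-6.0), np.float64(20.0), 24) (np.float64(-3.0), np.float64(20.0), 24) (np.float64(0.0), np.float64(20.0), 24) (np.float64(3.0), np.float64(18.0), 24) (np.float64(6.0), np.float64(18.0), 24) (np.float64(7.0), np.float64(16.0), 18) (np.float64(7.0), np.float64(13.0), 9) (np.float64(6.0), np.float64(10.0), 3) 
27 1.5
(np.float64(-30.0), np.float64(25.0), 6) (np.float64(-30.0), np.float64(23.0), 15) (np.float64(-30.0), np.float64(20.0), 24) (np.float64(-27.0), np.float64(20.0), 27) (np.float64(-24.0), np.float64(20.0), 27) (np.float64(-21.0), np.float64(20.0), 27) (np.float64(-18.0), np.float64(20.0), 27) (np.float64(-15.0), np.float64(20.0), 27) (np.float64(-12.0), np.float64(20.0), 27) (np.float64(-9.0), np.float64(20.0), 27) (np.float64(-6.0), np.float64(20.0), 27) (np.float64(-3.0), np.float64(20.0), 27) (np.float64(0.0), np.float64(20.0), 27) (np.float64(3.0), np.float64(18.0), 27) (np.float64(6.0), np.float64(18.0), 27) (np.float64(7.0), np.float64(16.0), 18) (np.float64(7.0), np.float64(13.0), 9) (np.float64(6.0), np.float64(10.0), 3) 
30 2.25
33 3.0
36 3.0
```

```bash
cat > wp.py <<'E'
import numpy as np,sys,subprocess
PX,PY,PSI=.5034,.2759,.921
def tcp(stud,ex,ez,th,dpsi,h=.0125,dy=0.):
    U=np.array([np.cos(PSI),np.sin(PSI),0]); V=np.array([-np.sin(PSI),np.cos(PSI),0]); k=np.array([0,0,1.])
    a=PSI+dpsi; u=np.array([np.cos(a),np.sin(a),0]); v=np.array([-np.sin(a),np.cos(a),0])
    t=np.radians(th); bx=np.cos(t)*u+np.sin(t)*k; bz=-np.sin(t)*u+np.cos(t)*k
    E=np.array([PX,PY,.04])-.095*U+V*(-.058 if stud==1 else .058)+k*ez/1000+u*ex/1000+v*dy/1000
    P=E+.095*bx+h*bz
    return "%.4f %.4f %.4f %.4f %.4f"%(*P,a+np.pi/2,-t)
if __name__=='__main__':
    # args: stud dy "ex ez th dpsi [n]"
    s=int(sys.argv[1]); dy=float(sys.argv[2]); a=[]
    for w in sys.argv[3:]:
        f=w.split(); a.append(tcp(s,*map(float,f[:4]),dy=dy)+(' '+f[4] if len(f)>4 else ''))
    subprocess.run(['python3','plan.py']+a)
E
python3 wp.py 2 -1 "-26 75 34 0.55"
```

```text
now [0.449  0.2546 0.1878] rpy [ 2.594 -0.038  2.45 ] w 0.0107 t 53.325 F [ 0.   0.1 -3.5]
4 x [0.512, -0.027, 0.109, -0.0013, 0.0115, -0.0206]  -> err mm [-0.  0. -0.] deg [-0. -0. -0.]
```

```bash
python3 -m handwheel '[[0.512,-0.027,0.109,-0.0013,0.0115,-0.0206],[0.512,-0.027,0.109,-0.0013,0.0115,-0.0206],[0.512,-0.027,0.109,-0.0013,0.0115,-0.0206],[0.512,-0.027,0.109,-0.0013,0.0115,-0.0206],[0,0,0,0,0,0],[0,0,0,0,0,0]]'
python3 wp.py 2 -1 "-26 75 34 0.55"; python3 -c "
from workcell import bot
import numpy as np
print(np.round(bot.observe()['qpos'],2))"
```

```text
clock: 54.08
position: [0.4054, 0.2807, 0.1786]
tool_rot: [2.549, -0.0, 3.04]
force: [0.1, 0.6, -3.5]
grip_width: 0.0104
now [0.4054 0.2807 0.1786] rpy [ 2.549 -0.     3.04 ] w 0.0104 t 54.075 F [ 0.1  0.6 -3.5]
1 x [0.005, 0.002, 0.007, -0.0002, 0.0002, -0.0003]  -> err mm [-0. -0. -0.] deg [ 0. -0.  0.]
[-0.1   0.37 -0.36  2.25 -1.05  0.44  2.  ]
```

```bash
python3 wp.py 2 -1 "-26 40 34 0.55" "-26 19.5 34 0.55" ; python3 -m handwheel '[[0,-0.39,0.58,0,0,0],[0,-0.39,0.58,0,0,0],[0,0,0,0,0,0],[0,0,0,0,0,0]]'
python3 wp.py 2 -1 "-26 40 34 0.55" "-26 19.5 34 0.55"
python3 - <<'E'
from h import *
print(np.round(bot.observe()['qpos'],2))
overlay('wrist',[('pressd',.5034,.2759,.921,0)],'pics/i6.png')
overlay('scene',[('pressd',.5034,.2759,.921,0)],'pics/i7.png',(340,180,560,400),3)
E
```

```text
now [0.4054 0.2807 0.1786] rpy [ 2.549 -0.     3.04 ] w 0.0104 t 54.075 F [ 0.1  0.6 -3.5]
2 x [0.003, -0.39, 0.584, -0.0001, 0.0001, -0.0001]  -> err mm [ 0. -0. -0.] deg [ 0. -0. -0.]
1 x [-0.001, -0.459, 0.68, 0.0, 0.0, -0.0001]  -> err mm [ 0. -0. -0.] deg [ 0. -0.  0.]
clock: 54.58
position: [0.4053, 0.2808, 0.1443]
tool_rot: [2.549, 0.001, 3.043]
force: [0.0, 0.2, -3.9]
grip_width: 0.0107
now [0.4053 0.2808 0.1443] rpy [2.549e+00 1.000e-03 3.043e+00] w 0.0107 t 54.575 F [ 0.   0.2 -3.9]
1 x [0.0, -0.017, 0.025, -0.0001, 0.0, 0.0002]  -> err mm [-0. -0. -0.] deg [-0.  0. -0.]
1 x [0.0, -0.459, 0.68, 0.0, 0.0, 0.0]  -> err mm [-0.  0.  0.] deg [-0.  0. -0.]
[-0.04  0.46 -0.44  2.27 -1.16  0.35  2.15]
```

View pics/i6.png

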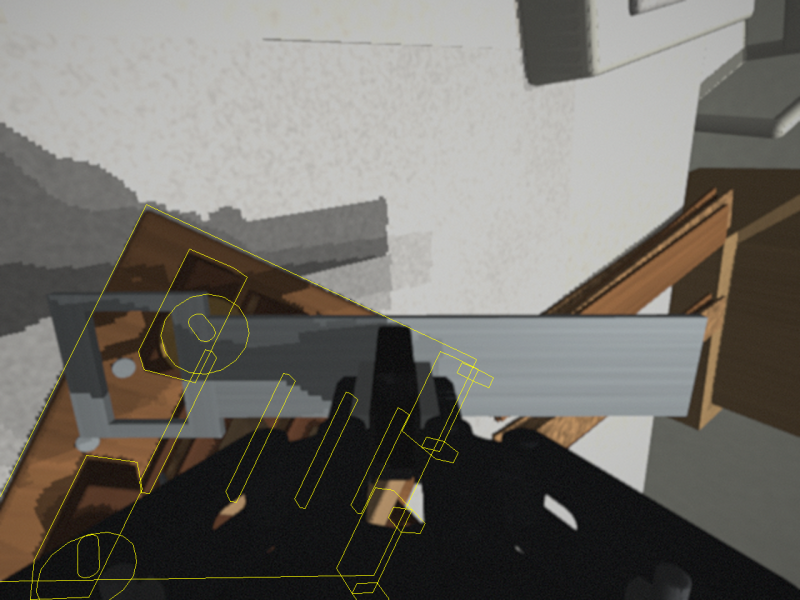

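View pics/i7.png

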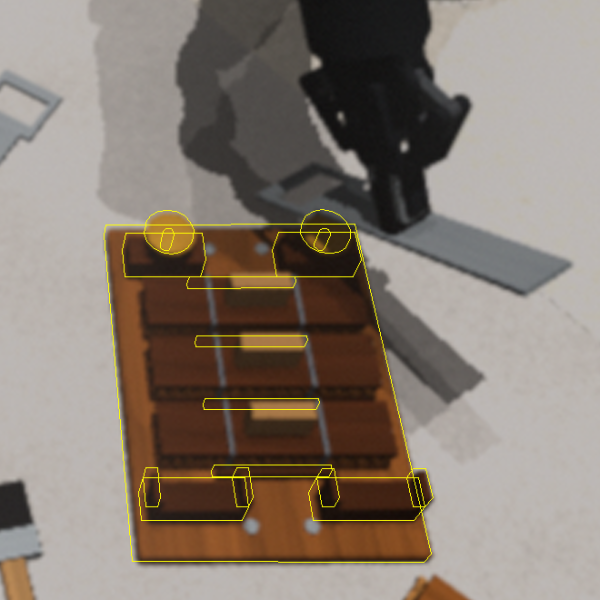

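```bash
python3 -m handwheel '[[0,-0.47,0.7,0,0,0.0002],[0,0,0,0,0,0],[0,0,0,0,0,0]]'
python3 wp.py 2 -1 "-26 19.5 34 0.55" "0 19.5 34 0.55 3" "3 18.5 30 .55" "6 17.5 24 .55" "7 15 15 .55"
python3 - <<'E'
from h import *
print(np.round(bot.observe()['qpos'],2))
overlay('wrist',[],'pics/i8.png')
overlay('scene',[],'pics/i9.png',(380,200,540,320),5)
E
```

```text
clock: 55.05
position: [0.4053, 0.2808, 0.1233]
tool_rot: [2.549, 0.0, 3.042]
force: [0.4, -0.2, -3.6]
grip_width: 0.0108
now [0.4053 0.2808 0.1233] rpy [2.549 0.    3.042] w 0.0108 t 55.05 F [ 0.4 -0.2 -3.6]
1 x [0.002, -0.005, 0.009, -0.0001, -0.0001, 0.0001]  -> err mm [ 0. -0. -0.] deg [ 0.  0. -0.]
3 x [0.0, 0.288, 0.194, 0.0, 0.0, 0.0]  -> err mm [ 0. -0. -0.] deg [ 0.  0. -0.]
1 x [0.001, 0.1, 0.368, 0.0111, 0.0, 0.0]  -> err mm [ 0. -0.  0.] deg [ 0.  0. -0.]
1 x [-0.002, 0.115, 0.491, 0.0167, 0.0, 0.0]  -> err mm [-0.  0. -0.] deg [ 0.  0. -0.]
1 x [0.0, 0.028, 0.709, 0.025, 0.0, 0.0]  -> err mm [ 0. -0.  0.] deg [ 0.  0. -0.]
[ 0.02  0.52 -0.52  2.28 -1.22  0.28  2.23]
```

View pics/i9.png

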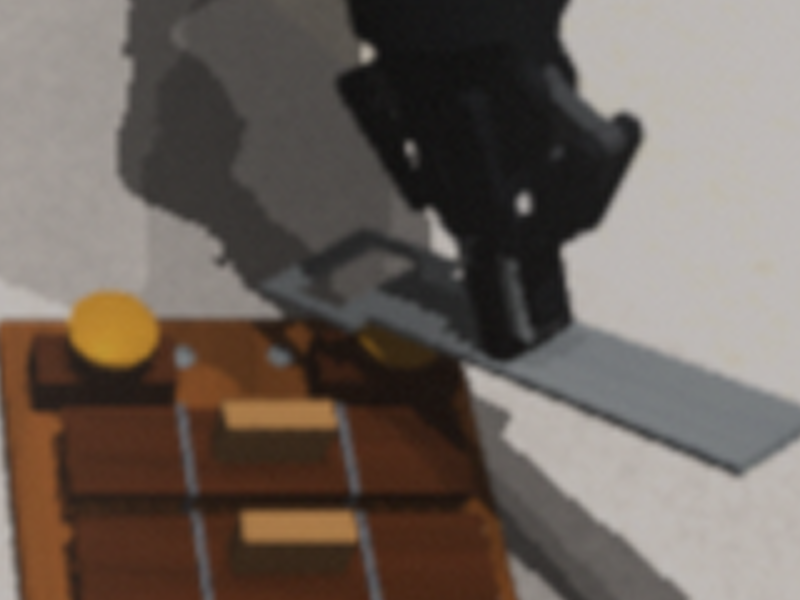

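```bash
python3 -m handwheel '[[0,0.288,0.194,0,0,0],[0,0.288,0.194,0,0,0],[0,0,0,0,0,0]]'
python3 -m handwheel '[[0,0.288,0.194,0,0,0],[0,0,0,0,0,0],[0,0,0,0,0,0]]'
python3 wp.py 2 -1 "0 19.5 34 0.55" "3 18.5 30 .55" "6 17.5 24 .55" "7 15 15 .55"
python3 - <<'E'
from h import *
print(np.round(bot.observe()['qpos'],2))
overlay('wrist',[],'pics/j1.png',(0,150,400,400))
overlay('scene',[],'pics/j2.png',(380,200,540,320),5)
E
```

```text
clock: 55.52
position: [0.4066, 0.2991, 0.1228]
tool_rot: [2.548, -0.0, 3.044]
force: [-0.2, 0.3, -2.4]
grip_width: 0.011
clock: 55.9
position: [0.4076, 0.3066, 0.1225]
tool_rot: [2.549, -0.0, 3.043]
force: [-0.5, -0.7, -4.0]
grip_width: 0.0106
now [0.4076 0.3066 0.1225] rpy [ 2.549 -0.     3.043] w 0.0106 t 55.9 F [-0.5 -0.7 -4. ]
1 x [-0.013, 0.016, -0.013, -0.0001, -0.0001, 0.0001]  -> err mm [-0.  0. -0.] deg [-0. -0.  0.]
1 x [0.001, 0.101, 0.368, 0.0111, 0.0, 0.0]  -> err mm [0. 0. 0.] deg [-0. -0.  0.]
1 x [-0.002, 0.116, 0.491, 0.0166, 0.0, 0.0]  -> err mm [-0.  0. -0.] deg [ 0. -0.  0.]
1 x [-0.001, 0.028, 0.709, 0.025, 0.0, 0.0]  -> err mm [-0. -0. -0.] deg [ 0. -0.  0.]
[-0.03  0.53 -0.53  2.25 -1.22  0.25  2.19]
```

View pics/j1.png

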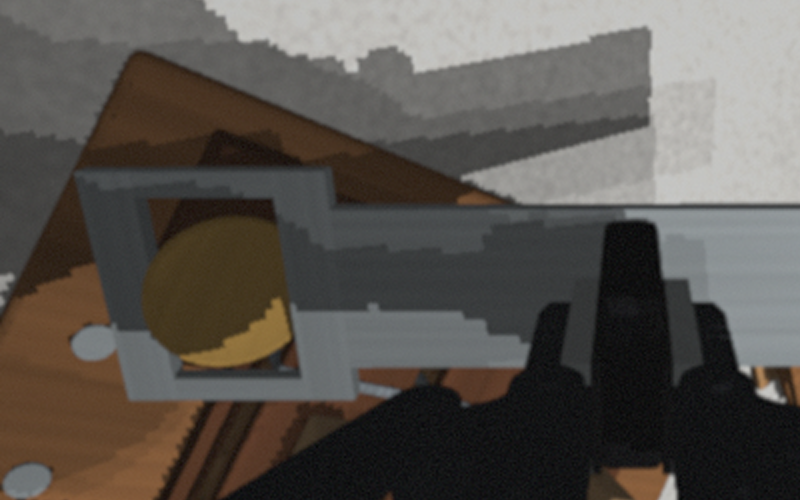

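View pics/j2.png

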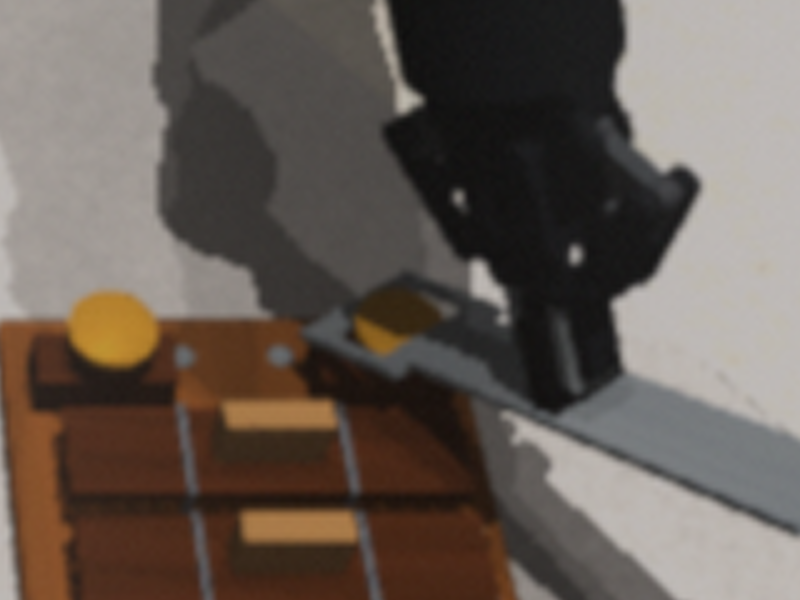

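The stud head now sits within the eye, with its left rim over the end strip. Rotating down.

```bash
python3 -m handwheel '[[0,0.1,0.36,0.0111,0,0],[0,0.116,0.491,0.0166,0,0],[0,0.028,0.709,0.025,0,0],[0,0,0,0,0,0],[0,0,0,0,0,0]]'
python3 wp.py 2 -1 "7 15 15 0.55" "7 14 12 .0" "7 12 6 .0" "5 9 0 0" "0 3 0 0"
python3 - <<'E'
from h import *
print(np.round(bot.observe()['qpos'],2))
overlay('wrist',[],'pics/j3.png',(0,150,400,400),1)
overlay('scene',[],'pics/j4.png',(380,200,540,320),4)
E
```

```text
clock: 56.62
position: [0.407, 0.3235, 0.0992]
tool_rot: [2.755, -0.014, 3.046]
force: [-1.2, 0.3, -3.4]
grip_width: 0.0108
now [0.407  0.3235 0.0992] rpy [ 2.755 -0.014  3.046] w 0.0108 t 56.625 F [-1.2  0.3 -3.4]
1 x [-0.109, 0.149, 0.381, 0.0199, -0.0023, 0.0]  -> err mm [-0.  0. -0.] deg [ 0.  0. -0.]
4 x [-0.529, -0.038, 0.048, 0.002, -0.0051, 0.0213]  -> err mm [ 0.  0. -0.] deg [ 0. -0. -0.]
1 x [0.002, 0.017, 0.478, 0.0168, -0.0001, -0.0001]  -> err mm [ 0. -0. -0.] deg [0. 0. 0.]
1 x [0.0, -0.059, 0.513, 0.0167, 0.0, 0.0]  -> err mm [-0. -0.  0.] deg [-0.  0.  0.]
1 x [-0.001, -0.2, 0.24, 0.0, 0.0, 0.0]  -> err mm [-0. -0.  0.] deg [-0.  0.  0.]
[-0.53  0.51 -0.09  2.18 -0.9   0.33  1.71]
```

View pics/j3.png

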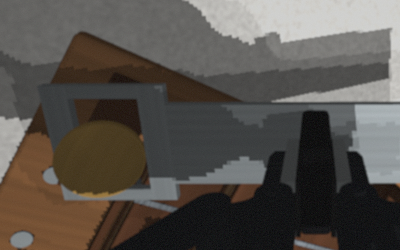

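View pics/j4.png

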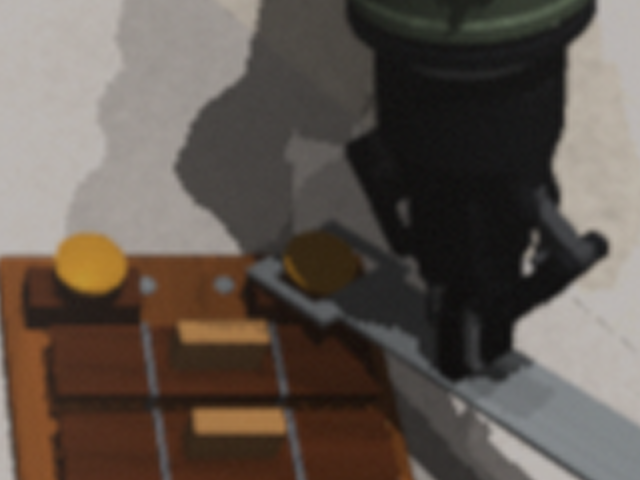

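```bash
python3 -m handwheel '[[-0.08,0.06,0.12,0.0066,-0.0012,0],[-0.03,0.05,0.13,0.0066,-0.0011,0],[0,0.04,0.13,0.0066,0,0],[0,0,0,0,0,0],[0,0,0,0,0,0]]'
python3 wp.py 2 -1 "7 15 15 0.55" "7 14 12 .0 8" "7 12 6 .0" "5 9 0 0" "0 3 0 0"
python3 - <<'E'
from h import *
print(np.round(bot.observe()['qpos'],2))
overlay('wrist',[],'pics/j5.png',(0,150,400,400),1)
E
```

```text
clock: 57.35
position: [0.4108, 0.3295, 0.0914]
tool_rot: [2.879, -0.0, 3.04]
force: [-0.2, -0.2, -3.4]
grip_width: 0.0106
now [0.4108 0.3295 0.0914] rpy [ 2.879 -0.     3.04 ] w 0.0106 t 57.35 F [-0.2 -0.2 -3.4]
1 x [0.022, 0.031, -0.003, 0.0001, 0.0, -0.0003]  -> err mm [ 0. -0.  0.] deg [0. 0. 0.]
8 x [-0.265, -0.01, 0.026, 0.001, -0.0026, 0.0106]  -> err mm [-0.  -0.  -0.1] deg [0.1 0.1 0.1]
1 x [0.002, 0.013, 0.482, 0.0169, 0.0004, 0.0003]  -> err mm [-0.  0. -0.] deg [ 0. -0.  0.]
1 x [0.001, -0.059, 0.513, 0.0167, 0.0, 0.0]  -> err mm [-0. -0.  0.] deg [-0. -0.  0.]
1 x [-0.001, -0.2, 0.24, 0.0, 0.0, 0.0]  -> err mm [ 0. -0.  0.] deg [-0. -0.  0.]
[-0.78  0.54  0.14  2.12 -0.73  0.4   1.47]
```

View pics/j5.png

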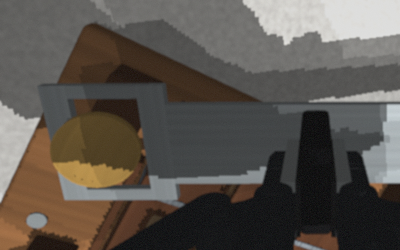

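```bash
python3 -m handwheel '[[-0.25,0.02,0.026,0.001,-0.0026,0.0106],[-0.265,-0.01,0.026,0.001,-0.0026,0.0106],[-0.265,-0.01,0.026,0.001,-0.0026,0.0106],[-0.265,-0.01,0.026,0.001,-0.0026,0.0106],[0,0,0,0,0,0]]'
python3 plan.py
python3 -m handwheel '[[-0.265,-0.01,0.026,0.001,-0.0026,0.0106],[-0.265,-0.01,0.026,0.001,-0.0026,0.0106],[-0.265,-0.01,0.026,0.001,-0.0026,0.0106],[-0.265,-0.01,0.026,0.001,-0.0026,0.0106],[0,0,0,0,0,0],[0,0,0,0,0,0]]'
python3 wp.py 2 -1 "7 14 12 .0" "7 12 6 .0" "5 9 0 0" "0 3 0 0"
python3 - <<'E'
from h import *
print(np.round(bot.observe()['qpos'],2))
overlay('wrist',[],'pics/j6.png',sc=1)
overlay('scene',[],'pics/j7.png',(340,180,560,400),3)
E
```

```text
clock: 58.02
position: [0.4362, 0.325, 0.0888]
tool_rot: [2.905, -0.002, 2.767]
force: [-0.6, -0.6, -3.5]
grip_width: 0.0109
now [0.4362 0.325  0.0888] rpy [ 2.905e+00 -2.000e-03  2.767e+00] w 0.0109 t 58.025 F [-0.6 -0.6 -3.5]
clock: 58.78
position: [0.4591, 0.313, 0.0861]
tool_rot: [2.931, 0.002, 2.495]
force: [0.4, 0.0, -3.5]
grip_width: 0.0105
now [0.4591 0.313  0.0861] rpy [2.931e+00 2.000e-03 2.495e+00] w 0.0105 t 58.775 F [ 0.4  0.  -3.5]
1 x [-0.028, -0.017, -0.001, 0.0002, 0.0002, 0.0006]  -> err mm [ 0. -0. -0.] deg [ 0.  0. -0.]
1 x [0.001, 0.015, 0.478, 0.0167, 0.0, 0.0]  -> err mm [-0.  0. -0.] deg [ 0.  0. -0.]
1 x [0.001, -0.059, 0.513, 0.0167, 0.0, 0.0]  -> err mm [-0. -0.  0.] deg [-0.  0. -0.]
1 x [-0.001, -0.2, 0.24, 0.0, 0.0, 0.0]  -> err mm [-0. -0.  0.] deg [-0.  0. -0.]
[-0.99  0.6   0.42  2.08 -0.8   0.4   1.  ]
```

View pics/j6.png

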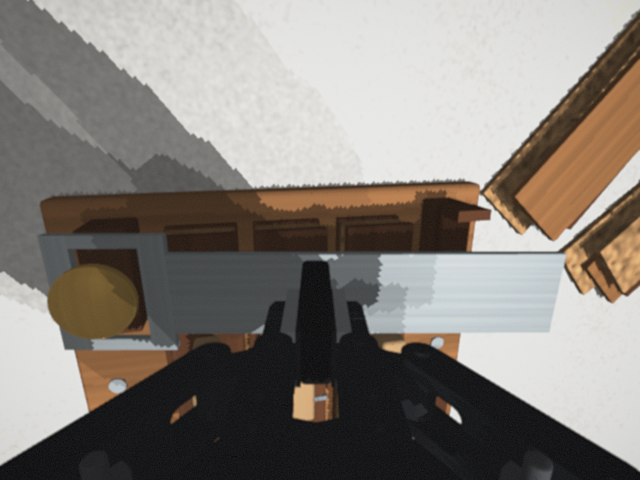

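View pics/j7.png

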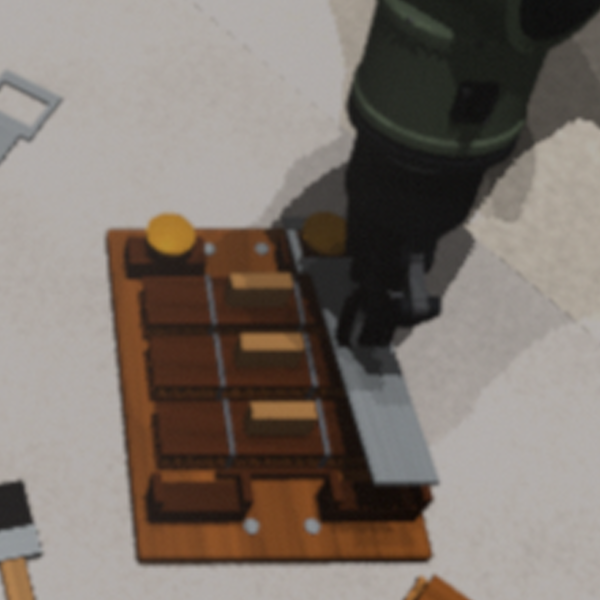

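```bash
python3 -m handwheel '[[-0.028,-0.01,0.23,0.0085,0,0.0006],[0,0.015,0.24,0.0085,0,0],[0,-0.02,0.25,0.0083,0,0],[0,-0.03,0.26,0.0083,0,0],[0,0,0,0,0,0],[0,0,0,0,0,0]]'
python3 wp.py 2 -1  "5 9 0 0" "0 3 0 0" "0 1 0 0"
python3 - <<'E'
from h import *
overlay('wrist',[],'pics/j8.png',sc=1)
overlay('scene',[],'pics/j9.png',(340,180,560,400),3)
E
```

```text
clock: 59.62
position: [0.4611, 0.314, 0.0619]
tool_rot: [3.141, 0.002, 2.489]
force: [-0.0, -0.4, -4.0]
grip_width: 0.0102
now [0.4611 0.314  0.0619] rpy [3.141e+00 2.000e-03 2.489e+00] w 0.0102 t 59.625 F [-0.  -0.4 -4. ]
1 x [0.013, 0.011, 0.015, 0.0001, 0.0003, -0.0004]  -> err mm [-0. -0. -0.] deg [ 0. -0.  0.]
1 x [-0.001, -0.2, 0.24, 0.0, 0.0, 0.0]  -> err mm [-0. -0. -0.] deg [ 0. -0.  0.]
1 x [0.0, 0.0, 0.08, 0.0, 0.0, 0.0]  -> err mm [-0. -0. -0.] deg [ 0. -0.  0.]
```

View pics/j8.png

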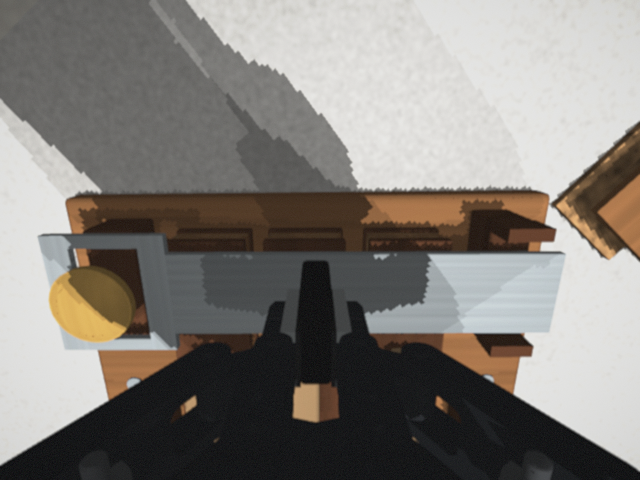

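View pics/j9.png

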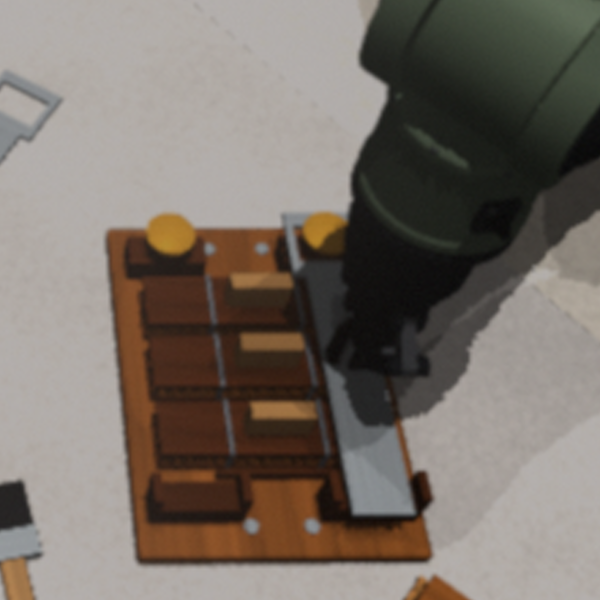

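The bar end is between the cheeks and its eye is under the head. Lowering and releasing.

```bash
python3 -m handwheel '[[0,-0.1,0.15,0,0,-0.0002],[0,-0.09,0.15,0,0,-0.0002],[0,0,0,0,0,0],[0,0,0,0,0,0]]'
python3 wp.py 2 -1  "0 1 0 0"
python3 -m handwheel '[[0,0,0,0,0,0],[0,0,0,0,0,0],[0,0,0,0,0,0]]' 0.35
python3 -m handwheel '[[0,0,-0.8,0,0,0],[0,0,-1,0,0,0],[0,0,-1,0,0,0],[0,0,-1,0,0,0],[0,0,0,0,0,0]]'
python3 - <<'E'
from h import *
overlay('wrist',[('pressd',.5034,.2759,.921,0)],'pics/k1.png',sc=1)
overlay('scene',[],'pics/k2.png',(340,180,560,400),3)
E
python3 mb.py
```

```text
clock: 60.22
position: [0.4583, 0.3104, 0.0543]
tool_rot: [-3.141, 0.002, 2.492]
force: [-0.6, 0.2, -3.7]
grip_width: 0.0104
now [0.4583 0.3104 0.0543] rpy [-3.141e+00  2.000e-03  2.492e+00] w 0.0104 t 60.225 F [-0.6  0.2 -3.7]
1 x [0.008, -0.007, 0.03, -0.0001, 0.0003, 0.0]  -> err mm [-0.  0. -0.] deg [0. 0. 0.]
clock: 60.6
position: [0.4584, 0.3105, 0.0544]
tool_rot: [-3.141, 0.002, 2.492]
force: [0.5, 2.0, -0.2]
grip_width: 0.028
clock: 61.22
position: [0.4589, 0.3111, 0.1519]
tool_rot: [3.139, 0.003, 2.492]
force: [1.0, 1.2, -0.8]
grip_width: 0.0277
0.71 2 [ 0.5649 -0.0026  0.3398  0.1079] raw [np.float64(0.108), np.float64(0.109)]
0.64 1 [0.4306 0.2786 0.6935 1.5222] raw [np.float64(1.544), np.float64(1.522)]
```

View pics/k1.png

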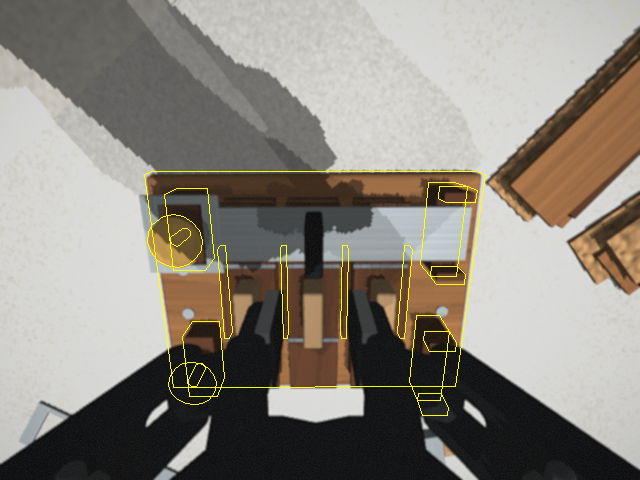

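View pics/k2.png

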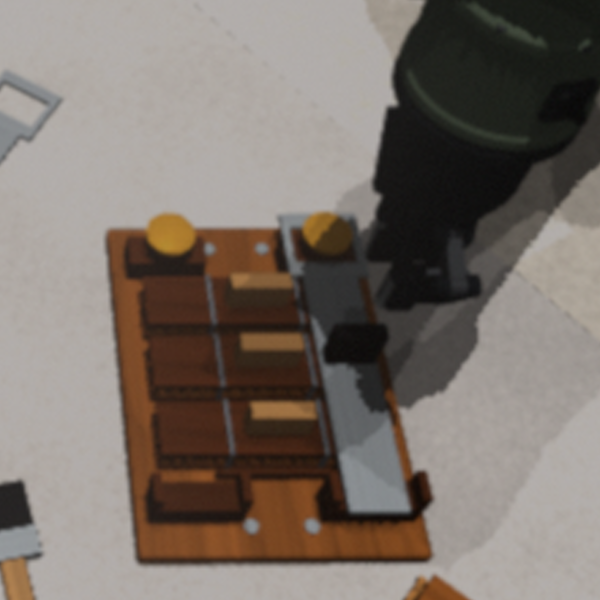

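View pics/b1.png

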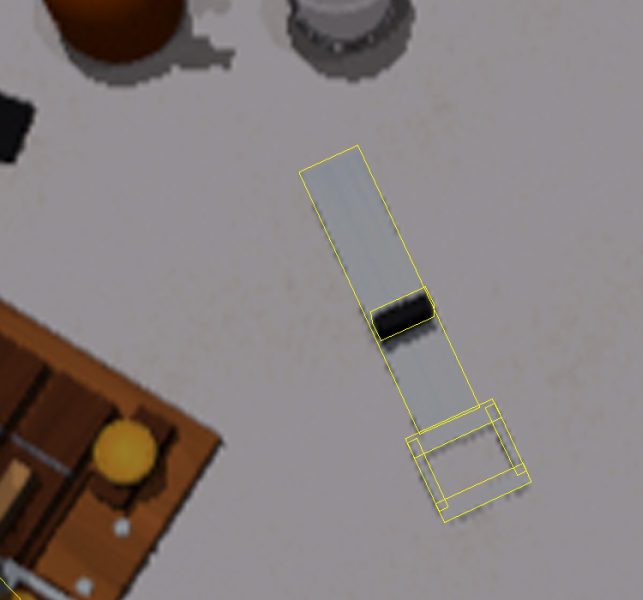

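Bar A is locked. Bar B is still at (0.565, -0.0025), so going there.

```bash
python3 plan.py ".565 -.003 .11 1.910 0 15" ".565 -.003 .012 1.910"
```

```text
now [0.4581 0.3104 0.1489] rpy [-3.141e+00  2.000e-03  2.492e+00] w 0.0279 t 61.625 F [ 0.2  0.7 -1.1]
15 x [-0.85, -0.282, 0.105, 0.0, 0.0, 0.0062]  -> err mm [ 0.2  0.2 -0.3] deg [ 0.   0.1 -0.1]
4 x [0.002, 0.003, 0.983, 0.0, 0.0001, -0.0001]  -> err mm [-0. -0. -0.] deg [ 0. -0. -0.]
```

```bash
python3 -m handwheel '[[-0.85,-0.282,0,0,0,0.0062],[-0.85,-0.282,0,0,0,0.0062],[-0.85,-0.282,0,0,0,0.0062],[-0.85,-0.282,0,0,0,0.0062],[-0.85,-0.282,0,0,0,0.0062],[-0.85,-0.282,0,0,0,0.0062],[-0.85,-0.282,0,0,0,0.0062],[-0.85,-0.282,0.2,0,0,0.0062]]' -0.1
python3 -m handwheel '[[-0.85,-0.282,0.2,0,0,0.0062],[-0.85,-0.282,0.2,0,0,0.0062],[-0.85,-0.282,0.2,0,0,0.0062],[-0.85,-0.282,0.2,0,0,0.0062],[-0.85,-0.282,0.2,0,0,0.0062],[-0.85,-0.282,0.2,0,0,0.0062],[-0.85,-0.282,0.2,0,0,0.0062]]'
python3 -m handwheel '[[0,0,0,0,0,0],[0,0,0,0,0,0],[0,0,0,0,0,0]]'
python3 plan.py ".565 -.003 .012 1.910"
python3 - <<'E'
from h import *
print(np.round(bot.observe()['qpos'],2))
overlay('wrist',[('bar',.565,-.0028,.3395,0)],'pics/k3.png')
E
```

```text
clock: 62.62
position: [0.5387, 0.1497, 0.1448]
tool_rot: [3.141, 0.002, 2.178]
force: [0.3, -0.5, -0.2]
grip_width: 0.0468
clock: 63.5
position: [0.565, -0.0044, 0.1097]
tool_rot: [3.141, 0.002, 1.905]
force: [0.4, 0.6, -0.2]
grip_width: 0.0466
clock: 63.88
position: [0.565, -0.0022, 0.11]
tool_rot: [3.14, 0.002, 1.909]
force: [-0.2, 0.2, 0.2]
grip_width: 0.0469
now [ 0.565  -0.0022  0.11  ] rpy [3.140e+00 2.000e-03 1.909e+00] w 0.0469 t 63.875 F [-0.2  0.2  0.2]
4 x [-0.007, -0.003, 0.98, 0.0, 0.0001, -0.0001]  -> err mm [-0.1 -0.   0. ] deg [ 0.1 -0.1  0.1]
[-0.61  0.74  0.76  1.89 -0.7   0.8   0.87]
```

View pics/k3.png

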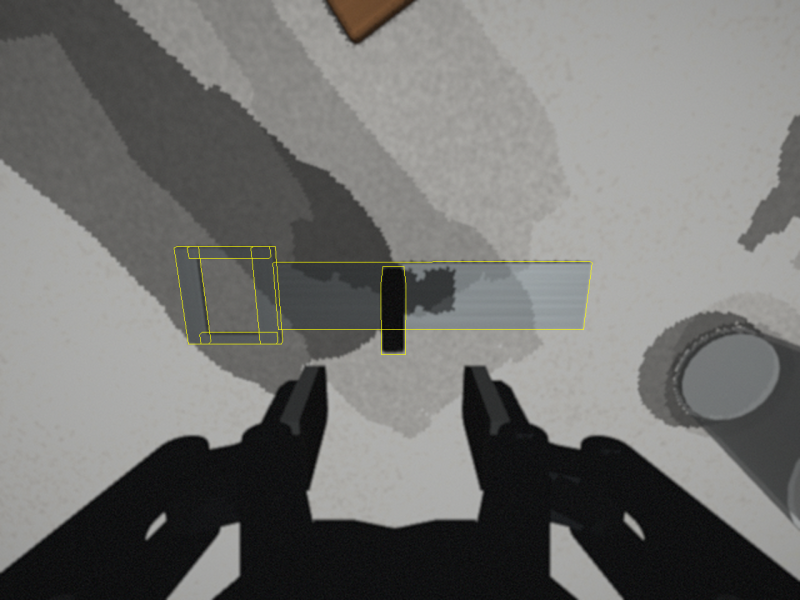

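```bash
python3 -m handwheel '[[-0.02,0,0.975,0,0,0],[0,0,0.975,0,0,0],[0,0,0.975,0,0,0],[0,0,0.6,0,0,0],[0,0,0.4,0,0,0],[0,0,0,0,0,0]]'
python3 -m handwheel '[[0,0,0,0,0,0],[0,0,0,0,0,0],[0,0,0,0,0,0],[0,0,0,0,0,0],[0,0,0,0,0,0]]' 1 90
python3 -m handwheel '[[0,0,-1,0,0,0],[0,0,-1,0,0,0],[0,0,-1,0,0,0],[0,0,-1,0,0,0],[0,0,-1,0,0,0],[0,0,-1,0,0,0],[0,0,0,0,0,0],[0,0,0,0,0,0]]'
python3 wp.py 1 0 "-26 90 0 0" "-26 70 34 0"
```

```text
clock: 64.68
position: [0.5651, -0.0035, 0.0116]
tool_rot: [3.141, 0.002, 1.908]
force: [-0.1, 0.3, 0.3]
grip_width: 0.0469
clock: 65.3
position: [0.5655, -0.0035, 0.0125]
tool_rot: [3.14, 0.002, 1.908]
force: [-1.9, -0.1, 9.2]
grip_width: 0.0106
clock: 66.3
position: [0.5646, -0.003, 0.1611]
tool_rot: [3.141, 0.001, 1.908]
force: [0.4, -0.4, -2.7]
grip_width: 0.0109
now [ 0.5646 -0.003   0.1611] rpy [3.141e+00 1.000e-03 1.908e+00] w 0.0109 t 66.3 F [ 0.4 -0.4 -2.7]
9 x [0.91, 0.45, 0.082, 0.0, 0.0, -0.0103]  -> err mm [-0.2  0.   0.1] deg [-0.   0.1 -0.1]
4 x [0.001, -0.161, -0.36, -0.0236, 0.0001, 0.0]  -> err mm [ 0.1 -0.  -0. ] deg [-0.  -0.  -0.1]
```

```bash
python3 -m handwheel '[[0.91,0.45,0,0,0,-0.0103],[0.91,0.45,0,0,0,-0.0103],[0.91,0.45,0,0,0,-0.0103],[0.91,0.45,0,0,0,-0.0103],[0.91,0.45,0,0,0,-0.0103],[0.91,0.45,0,0,0,-0.0103],[0.91,0.45,0,0,0,-0.0103],[0.91,0.45,0,0,0,-0.0103]]'
python3 -m handwheel '[[0.91,0.45,0,0,0,-0.0103],[0,-0.08,-0.18,-0.0118,0,0],[0,-0.08,-0.18,-0.0118,0,0],[0,-0.08,-0.18,-0.0118,0,0],[0,-0.08,-0.18,-0.0118,0,0],[0,-0.08,-0.18,-0.0118,0,0],[0,0,0,0,0,0],[0,0,0,0,0,0]]'
python3 wp.py 1 -1 "-26 70 34 0" "-26 40 34 0"
python3 -c "
from workcell import bot
import numpy as np
print(np.round(bot.observe()['qpos'],2))"
```

```text
clock: 67.3
position: [0.5436, 0.198, 0.1615]
tool_rot: [-3.141, 0.002, 2.43]
force: [0.8, -0.1, -4.0]
grip_width: 0.0107
clock: 68.3
position: [0.5265, 0.21, 0.1821]
tool_rot: [2.772, 0.002, 2.491]
force: [-0.2, -0.1, -2.9]
grip_width: 0.0107
now [0.5265 0.21   0.1821] rpy [2.772e+00 2.000e-03 2.491e+00] w 0.0107 t 68.3 F [-0.2 -0.1 -2.9]
2 x [-0.015, -0.267, 0.069, -0.0178, 0.0002, 0.0]  -> err mm [-0.  0. -0.] deg [-0. -0.  0.]
1 x [0.001, -0.671, 0.995, 0.0, -0.0001, 0.0001]  -> err mm [ 0. -0. -0.] deg [-0.  0. -0.]
[-0.73  0.42  0.45  2.09 -0.86  0.51  1.31]
```

```bash
python3 -m handwheel '[[-0.01,-0.13,0.03,-0.0089,0,0],[-0.01,-0.13,0.03,-0.0089,0,0],[-0.01,-0.13,0.03,-0.0089,0,0],[0,-0.13,0.03,-0.0089,0,0],[0,0,0,0,0,0],[0,0,0,0,0,0]]'
python3 wp.py 1 -1 "-26 70 34 0" "-26 40 34 0"
python3 -c "
from workcell import bot
import numpy as np
print(np.round(bot.observe()['qpos'],2))"
```

```text
clock: 69.05
position: [0.5212, 0.2014, 0.1698]
tool_rot: [2.592, -0.002, 2.491]
force: [0.7, -0.6, -2.7]
grip_width: 0.0105
now [0.5212 0.2014 0.1698] rpy [ 2.592e+00 -2.000e-03  2.491e+00] w 0.0105 t 69.05 F [ 0.7 -0.6 -2.7]
1 x [0.009, 0.055, -0.138, -0.0069, -0.0002, -0.0003]  -> err mm [-0. -0. -0.] deg [ 0. -0.  0.]
1 x [0.0, -0.671, 0.995, 0.0, 0.0, 0.0]  -> err mm [-0. -0. -0.] deg [ 0. -0.  0.]
[-0.21  0.39 -0.11  2.2  -1.26  0.28  1.81]
```

```bash
python3 wp.py 1 -1 "-26 60 33 0.4 6" "-26 40 33 .4"
```

```text
now [0.5212 0.2014 0.1698] rpy [ 2.592e+00 -2.000e-03  2.491e+00] w 0.0105 t 69.05 F [ 0.7 -0.6 -2.7]
6 x [0.126, -0.026, 0.044, -0.0007, 0.0056, -0.009]  -> err mm [ 0.1 -0.  -0. ] deg [ 0.1  0.1 -0. ]
1 x [-0.002, -0.436, 0.671, 0.0002, 0.0002, -0.0001]  -> err mm [ 0. -0. -0.] deg [-0. -0. -0.]
```

```bash
python3 -m handwheel '[[0.126,-0.026,0.044,-0.0007,0.0056,-0.009],[0.126,-0.026,0.044,-0.0007,0.0056,-0.009],[0.126,-0.026,0.044,-0.0007,0.0056,-0.009],[0.126,-0.026,0.044,-0.0007,0.0056,-0.009],[0.126,-0.026,0.044,-0.0007,0.0056,-0.009],[0.126,-0.026,0.044,-0.0007,0.0056,-0.009],[0,0,0,0,0,0],[0,0,0,0,0,0]]'
python3 -c "
from workcell import bot
import numpy as np
print(np.round(bot.observe()['qpos'],2))"
python3 wp.py 1 -1 "-26 60 33 0.4" "-26 40 33 .4" "-26 19.5 33 .4" "0 19.5 33 .4 3" "3 18.5 30 .4" "6 17.5 25 .4" "6 17.5 24 0"
python3 - <<'E'
from h import *
overlay('wrist',[],'pics/k4.png',sc=1)
overlay('scene',[],'pics/k5.png',(340,180,560,400),3)
E
```

```text
clock: 70.05
position: [0.504, 0.2108, 0.1623]
tool_rot: [2.565, 0.001, 2.891]
force: [0.1, -0.1, -3.0]
grip_width: 0.0106
[-0.12  0.46 -0.12  2.12 -1.06  0.53  2.03]
now [0.504  0.2108 0.1623] rpy [2.565e+00 1.000e-03 2.891e+00] w 0.0106 t 70.05 F [ 0.1 -0.1 -3. ]
1 x [-0.033, -0.013, -0.005, 0.0001, 0.0002, 0.0]  -> err mm [-0. -0.  0.] deg [ 0.  0. -0.]
1 x [0.0, -0.436, 0.671, 0.0, 0.0, 0.0]  -> err mm [-0. -0.  0.] deg [ 0.  0. -0.]
1 x [0.0, -0.447, 0.687, 0.0, 0.0, 0.0]  -> err mm [0. 0. 0.] deg [ 0.  0. -0.]
3 x [0.0, 0.291, 0.189, 0.0, 0.0, 0.0]  -> err mm [-0. -0. -0.] deg [ 0.  0. -0.]
1 x [0.003, 0.1, 0.299, 0.0084, 0.0, 0.0]  -> err mm [0. 0. 0.] deg [-0.  0. -0.]
1 x [0.0, 0.112, 0.425, 0.0139, 0.0, 0.0]  -> err mm [-0.  0.  0.] deg [-0.  0. -0.]
3 x [-0.465, -0.029, 0.007, 0.0009, -0.0088, 0.0193]  -> err mm [-0. -0.  0.] deg [ 0.  0. -0.]
```

View pics/k4.png

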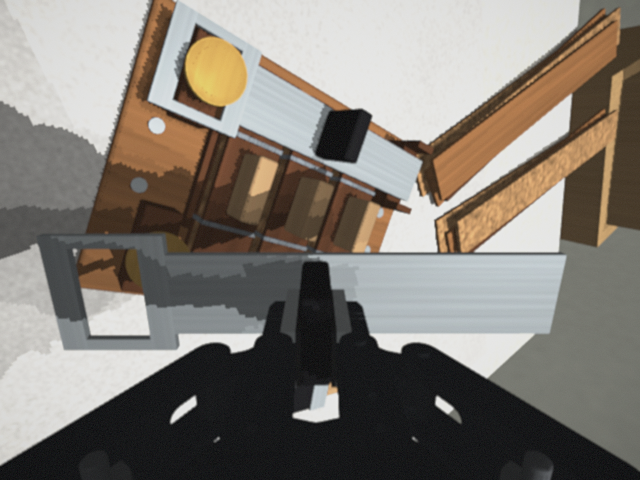

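View pics/k5.png

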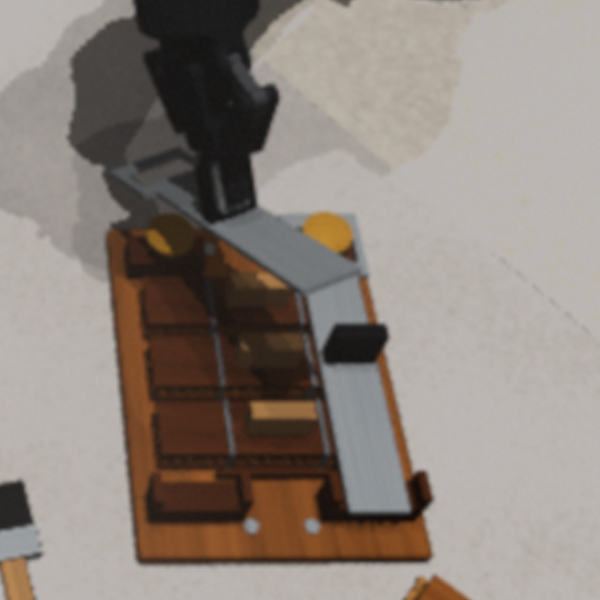

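```bash
python3 -m handwheel '[[-0.03,-0.22,0.335,0,0,0],[0,-0.22,0.335,0,0,0],[0,-0.22,0.34,0,0,0],[0,-0.22,0.34,0,0,0],[0,0,0,0,0,0],[0,0,0,0,0,0]]'
python3 wp.py 1 -1 "-26 19.5 33 .4" "0 19.5 33 .4 3"
python3 -c "
from workcell import bot
import numpy as np
print(np.round(bot.observe()['qpos'],2))"
python3 - <<'E'
from h import *
overlay('scene',[],'pics/k6.png',(340,180,500,300),5)
E
```

```text
clock: 70.9
position: [0.505, 0.2099, 0.1221]
tool_rot: [2.564, 0.001, 2.891]
force: [-0.0, 0.6, -2.7]
grip_width: 0.0106
now [0.505  0.2099 0.1221] rpy [2.564e+00 1.000e-03 2.891e+00] w 0.0106 t 70.9 F [-0.   0.6 -2.7]
1 x [0.016, 0.001, 0.021, 0.0003, 0.0002, -0.0001]  -> err mm [0. 0. 0.] deg [-0.  0.  0.]
3 x [0.0, 0.291, 0.189, 0.0, 0.0, 0.0]  -> err mm [-0. -0.  0.] deg [-0.  0.  0.]
[-0.06  0.54 -0.19  2.14 -1.16  0.45  2.17]
```

View pics/k6.png

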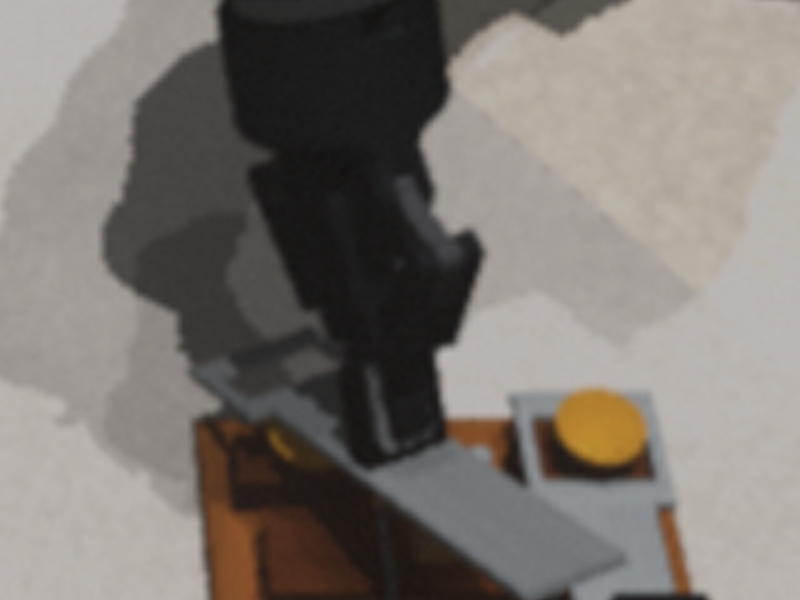

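```bash
python3 -m handwheel '[[0.01,0.291,0.2,0,0,0],[0,0.291,0.195,0,0,0],[0,0,0,0,0,0]]'
python3 -m handwheel '[[0,0.291,0.189,0,0,0],[0,0,0,0,0,0],[0,0,0,0,0,0]]'
python3 wp.py 1 -1 "0 19.5 33 0.4" "3 18.5 30 .4" "6 17.5 25 .4 2" "6 17.5 24 .0 8"
python3 - <<'E'
from h import *
print(np.round(bot.observe()['qpos'],2))
overlay('wrist',[],'pics/l1.png',(0,150,400,400))
overlay('scene',[],'pics/l2.png',(340,180,500,300),4)
E
```

```text
clock: 71.32
position: [0.5089, 0.2282, 0.1219]
tool_rot: [2.563, 0.001, 2.892]
force: [0.6, -0.7, -3.7]
grip_width: 0.0107
clock: 71.7
position: [0.5111, 0.2354, 0.1216]
tool_rot: [2.564, 0.001, 2.891]
force: [-0.1, -0.3, -3.2]
grip_width: 0.0106
now [0.5111 0.2354 0.1216] rpy [2.564e+00 1.000e-03 2.891e+00] w 0.0106 t 71.7 F [-0.1 -0.3 -3.2]
1 x [0.001, 0.006, 0.001, 0.0002, 0.0002, 0.0]  -> err mm [0. 0. 0.] deg [ 0.  0. -0.]
1 x [0.001, 0.101, 0.299, 0.0084, 0.0, -0.0001]  -> err mm [-0. -0.  0.] deg [-0.  0.  0.]
2 x [0.0, 0.061, 0.211, 0.0069, 0.0, 0.0]  -> err mm [-0. -0. -0.] deg [0. 0. 0.]
8 x [-0.175, -0.004, 0.006, 0.0004, -0.0033, 0.0072]  -> err mm [-0.1 -0.1  0. ] deg [-0.1  0.   0.1]
[-0.1   0.55 -0.2   2.11 -1.16  0.43  2.12]
```

View pics/l1.png

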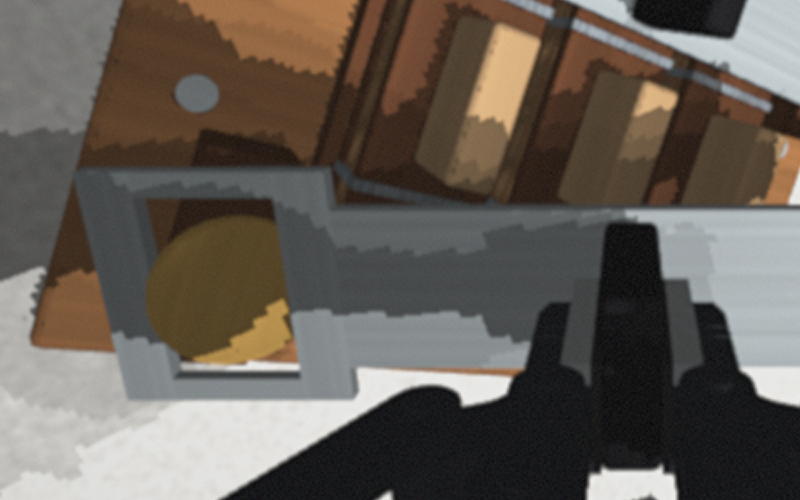

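View pics/l2.png

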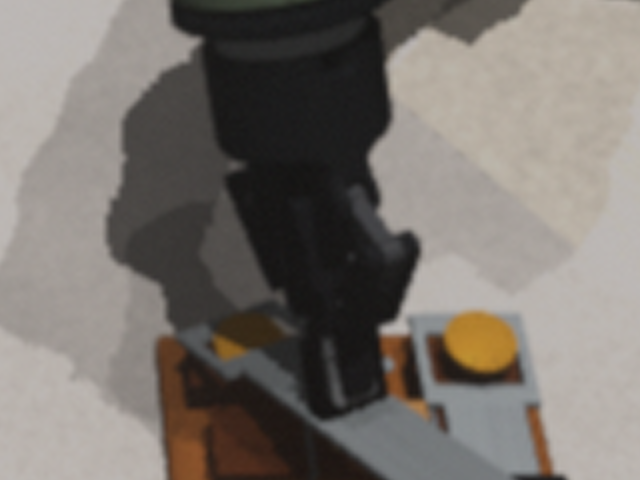

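```bash
python3 -m handwheel '[[0,0.05,0.15,0.0042,0,0],[0,0.05,0.15,0.0042,0,0],[0,0.061,0.211,0.0069,0,0],[0,0.061,0.211,0.0069,0,0],[0,0,0,0,0,0],[0,0,0,0,0,0]]'
python3 wp.py 1 -1 "6 17.5 25 .4" "6 17.5 24 .0 8"
python3 -m handwheel '[[-0.175,-0.004,0.006,0.0004,-0.0033,0.0072],[-0.175,-0.004,0.006,0.0004,-0.0033,0.0072],[-0.175,-0.004,0.006,0.0004,-0.0033,0.0072],[-0.175,-0.004,0.006,0.0004,-0.0033,0.0072],[0,0,0,0,0,0]]'
python3 wp.py 1 -1 "6 17.5 24 0 4"
python3 - <<'E'
from h import *
print(np.round(bot.observe()['qpos'],2))
overlay('wrist',[],'pics/l3.png',sc=1)
E
```

```text
clock: 72.55
position: [0.5144, 0.2486, 0.1089]
tool_rot: [2.703, 0.001, 2.891]
force: [1.0, -0.4, -2.7]
grip_width: 0.0106
now [0.5144 0.2486 0.1089] rpy [2.703e+00 1.000e-03 2.891e+00] w 0.0106 t 72.55 F [ 1.  -0.4 -2.7]
1 x [0.001, 0.017, 0.003, 0.0004, 0.0002, -0.0001]  -> err mm [-0. -0.  0.] deg [-0. -0. -0.]
8 x [-0.175, -0.004, 0.006, 0.0003, -0.0033, 0.0072]  -> err mm [-0.1 -0.1  0. ] deg [ 0.1 -0.   0.1]
clock: 73.18
position: [0.5311, 0.2434, 0.1083]
tool_rot: [2.713, 0.0, 2.691]
force: [0.1, -0.3, -2.9]
grip_width: 0.0108
now [0.5311 0.2434 0.1083] rpy [2.713 0.    2.691] w 0.0108 t 73.175 F [ 0.1 -0.3 -2.9]
4 x [-0.175, -0.005, 0.005, 0.0004, -0.0032, 0.0072]  -> err mm [-0.1 -0.   0. ] deg [-0.1 -0.1  0.1]
[-0.4   0.55  0.03  2.08 -1.02  0.36  1.69]
```

View pics/l3.png

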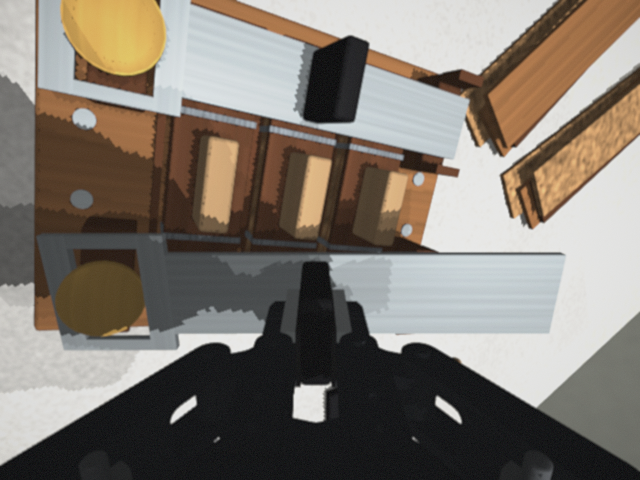

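```bash
python3 -m handwheel '[[-0.175,-0.005,0.005,0.0004,-0.0032,0.0072],[-0.175,-0.005,0.005,0.0004,-0.0032,0.0072],[-0.175,-0.005,0.005,0.0004,-0.0032,0.0072],[-0.175,-0.005,0.005,0.0004,-0.0032,0.0072],[0,0,0,0,0,0],[0,0,0,0,0,0]]'
python3 wp.py 1 -1 "6 17.5 24 0" "7 15 15 0 3" "7 12 6 0 3" "5 9 0 0 2" "0 2 0 0 2"
python3 -c "
from workcell import bot
import numpy as np
print(np.round(bot.observe()['qpos'],2))"
```

```text
clock: 73.97
position: [0.546, 0.2343, 0.1075]
tool_rot: [2.724, -0.001, 2.494]
force: [-0.3, 0.4, -2.7]
grip_width: 0.0106
now [0.546  0.2343 0.1075] rpy [ 2.724e+00 -1.000e-03  2.494e+00] w 0.0106 t 73.975 F [-0.3  0.4 -2.7]
1 x [0.003, 0.002, -0.002, -0.0001, -0.0003, 0.0003]  -> err mm [ 0. -0. -0.] deg [-0.  0.  0.]
3 x [0.0, 0.021, 0.235, 0.0083, 0.0, 0.0]  -> err mm [ 0.  0. -0.] deg [0. 0. 0.]
3 x [0.0, 0.012, 0.239, 0.0084, 0.0, 0.0]  -> err mm [ 0.  0. -0.] deg [-0.  0.  0.]
2 x [0.001, -0.022, 0.257, 0.0083, 0.0, 0.0]  -> err mm [ 0. -0. -0.] deg [-0.  0.  0.]
2 x [-0.001, -0.1, 0.14, 0.0, 0.0, 0.0]  -> err mm [-0.  0. -0.] deg [-0.  0.  0.]
[-0.46  0.55  0.09  2.09 -1.08  0.29  1.55]
```

```bash
python3 -m handwheel '[[0,0.021,0.235,0.0083,0,0.0003],[0,0.021,0.235,0.0083,0,0],[0,0.021,0.235,0.0083,0,0],[0,0.012,0.239,0.0084,0,0],[0,0.012,0.239,0.0084,0,0],[0,0.012,0.239,0.0084,0,0],[0,0,0,0,0,0],[0,0,0,0,0,0]]'
python3 wp.py 1 -1 "7 12 6 0" "5 9 0 0 2" "0 2 0 0 2"
python3 - <<'E'
from h import *
print(np.round(bot.observe()['qpos'],2))
overlay('wrist',[],'pics/l4.png',sc=1)
overlay('scene',[],'pics/l5.png',(340,180,560,400),3)
E
```

```text
clock: 74.97
position: [0.5535, 0.2437, 0.0744]
tool_rot: [3.037, -0.002, 2.492]
force: [0.7, 0.1, -2.6]
grip_width: 0.0107
now [0.5535 0.2437 0.0744] rpy [ 3.037e+00 -2.000e-03  2.492e+00] w 0.0107 t 74.975 F [ 0.7  0.1 -2.6]
1 x [0.012, 0.019, 0.001, -0.0001, -0.0002, 0.0]  -> err mm [-0.  0. -0.] deg [ 0. -0. -0.]
2 x [0.0, -0.023, 0.257, 0.0083, 0.0, 0.0]  -> err mm [-0.  0. -0.] deg [ 0. -0. -0.]
2 x [0.0, -0.1, 0.14, 0.0, 0.0, 0.0]  -> err mm [ 0. -0. -0.] deg [ 0. -0. -0.]
[-0.85  0.74  0.54  1.87 -0.71  0.63  1.06]
```

View pics/l4.png

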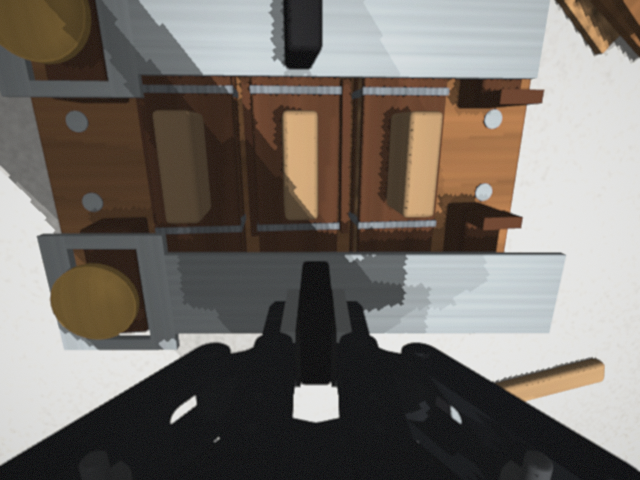

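View pics/l5.png

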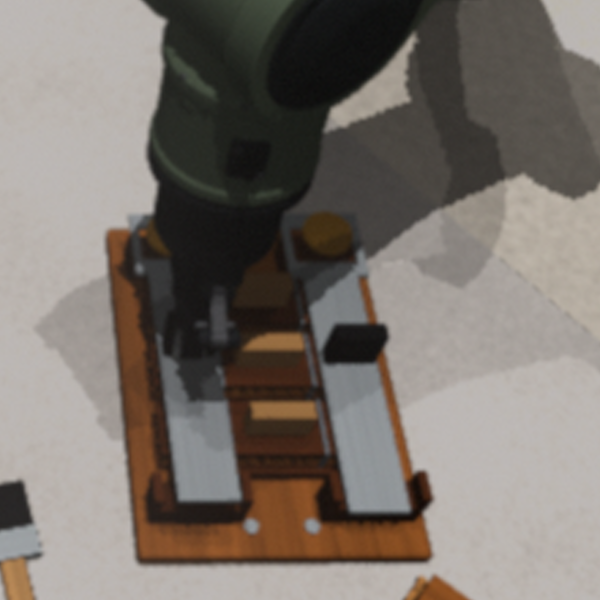

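```bash
python3 -m handwheel '[[0.005,-0.01,0.257,0.0083,0,0],[0.005,-0.018,0.257,0.0083,0,0],[0,0,0,0,0,0],[0,-0.1,0.14,0,0,0],[0,-0.1,0.14,0,0,0],[0,0,0,0,0,0],[0,0,0,0,0,0]]'
python3 wp.py 1 -1 "0 1 0 0"
python3 - <<'E'
from h import *
overlay('wrist',[],'pics/l6.png',sc=1)
E
```

```text
clock: 75.95
position: [0.5506, 0.2405, 0.0547]
tool_rot: [-3.141, -0.001, 2.492]
force: [-1.0, 0.5, -2.4]
grip_width: 0.0108
now [0.5506 0.2405 0.0547] rpy [-3.141e+00 -1.000e-03  2.492e+00] w 0.0108 t 75.95 F [-1.   0.5 -2.4]
1 x [-0.001, -0.013, 0.047, -0.0001, -0.0002, 0.0]  -> err mm [-0.  0. -0.] deg [ 0. -0. -0.]
```

View pics/l6.png

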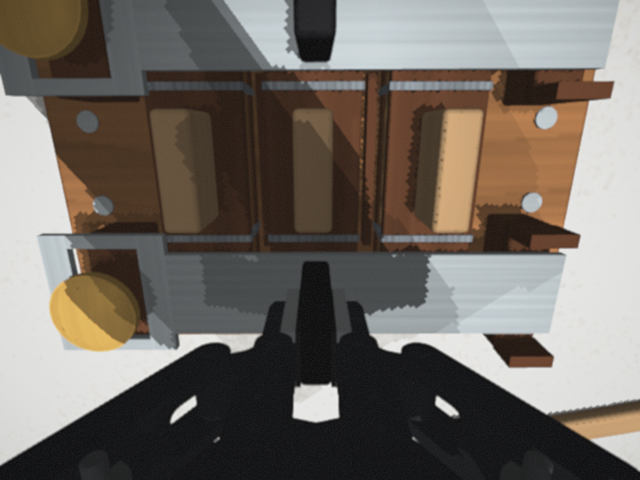

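```bash
python3 -m handwheel '[[0,0,0.03,0,0,0],[0,0,0,0,0,0]]'
python3 -m handwheel '[[0,0,0,0,0,0],[0,0,0,0,0,0],[0,0,0,0,0,0]]' 0.35
python3 -m handwheel '[[0,0,-0.8,0,0,0],[0,0,-1,0,0,0],[0,0,-1,0,0,0],[0,0,-1,0,0,0],[0,0,-1,0,0,0],[0,0,-1,0,0,0],[0,0,0,0,0,0],[0,0,0,0,0,0]]'
python3 - <<'E'
from h import *
u=np.array([np.cos(.921),np.sin(.921)]); v=np.array([-u[1],u[0]]); c=np.array([.5034,.2759])
it=[('bundle',*(c+k*u),.921,.015) for k in(-.05,0,.05)]+[('bar',*(c+s*v),.921,.041) for s in(-.058,.058)]
overlay('wrist',it,'pics/m1.png')
overlay('scene',it,'pics/m2.png',(340,180,560,400),3)
f=bot.grab_frame('scene'); cv2.imwrite('pics/m3.png',f['pixels'])
E
```

```text
clock: 76.25
position: [0.5505, 0.2406, 0.0537]
tool_rot: [-3.141, -0.001, 2.492]
force: [0.3, 0.0, -2.3]
grip_width: 0.0105
clock: 76.62
position: [0.5506, 0.2406, 0.0538]
tool_rot: [-3.141, -0.001, 2.492]
force: [-0.7, 0.1, -0.3]
grip_width: 0.0277
clock: 77.62
position: [0.5505, 0.2405, 0.199]
tool_rot: [-3.141, -0.002, 2.492]
force: [-0.3, -0.1, -0.6]
grip_width: 0.0276
```

View pics/m1.png

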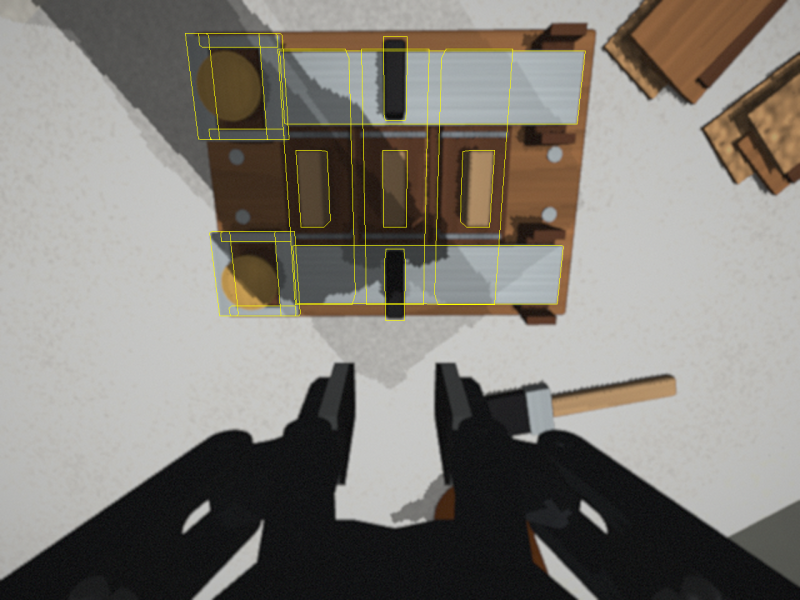

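View pics/m2.png

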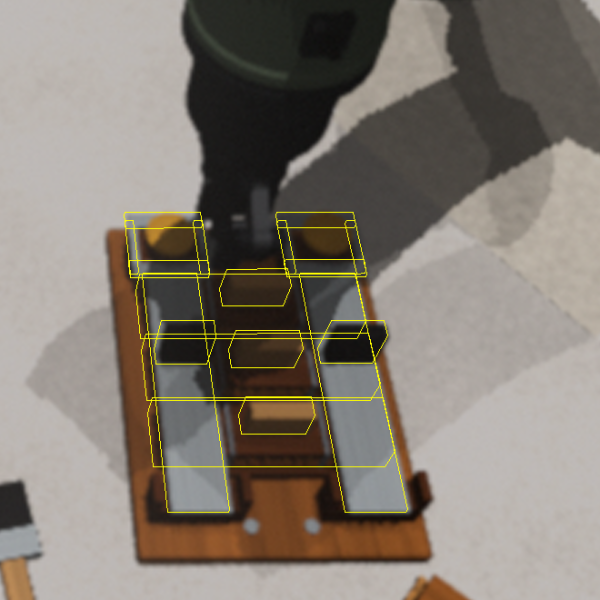

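View pics/m3.png

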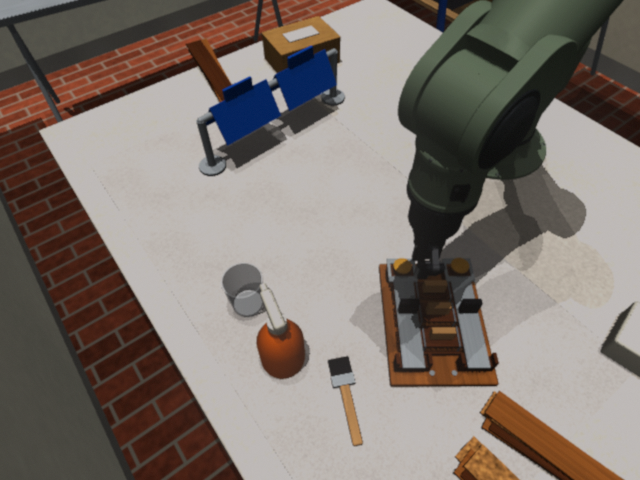

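Everything matches the target overlays, and the arm is clear and empty. Handing in.

```bash
python3 -c "
from workcell import bot
print(bot.job_done())
o=bot.observe(); print(o['clock'],o['force'],o['position'])"
```

```text
the job is handed in; nothing more can be done
None
the job is handed in; nothing more can be done
```

I handed the job in at about 78 s of the 208 s allowed; no verdict was reported.

**What I did:**
- **Covers:** both blue covers hang astride the rail. Each had a bundle under it.
- **Bundles:** all three bundles lie in the press lanes, flat and grip up.
- **Bars:** I hooked each bar under its stud head while tilted about 33°. I then levelled it down with its other end between the fork cheeks, stud 2 first, then stud 1.

**Last checks:**
- **Images:** the wrist and scene pictures showed the bundles and bars within about 2 to 3 mm of their target outlines. Both bar eyes lay around their studs, and both covers hung straight.
- **Bystanders:** the sprayer, tumbler and brush looked untouched.
- **Gripper:** it was empty, with its tip about 0.2 m above the table.

**What disagreed or went wrong:**
- **Bar tilt:** tilting the bars straight in line with the press ran into joint limits, at stud 2 and again at stud 1. I entered with a sideways turn instead and swung the bars into line once they were hooked.
- **Clipped step:** one step at stud 2 was cut short and I corrected it before continuing.
- **Middle bundle:** it looked about 2 mm off centre along its lane, and I left it there.

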